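Load the nut mill with tongs and set its timer

TASK

Take the sprung tongs from their wooden stand and with them, never with your fingers, move every areca nut on the grinding slab into the steel cup of the mill. When all the nuts are in, seat the blue lid flat on the cup, and only then turn the timer knob until its white pointer is on the red index tab. Leave the tongs standing in their stand again, and leave the two steel bowls and the tumbler where they are.

Things in the scene. Friction and masses are not known exactly. Their poses are not given: they have to be found in the camera images.
- tongs: Steel sprung tongs, an upside-down V of two flat arms (each 18 mm wide along x, 4 mm thick), standing tips down in the stand. Origin: hinge pin at the top (radius 5 mm). x along the pin, arms open along y, z up. The arms run as flat plates from 22 to 128 mm below the pin. This body is arm A; arm B swings on the pin. 60 g. Pinch both arms from outside, along y, about 32 mm (27 to 40) below the pin.
- tongs_tip_a (a point): Bottom inside edge of the tip of arm A (+y arm). Open and free, each arm leans outward 0.125 rad: outside the tongs are 41 mm across 32 mm below the pin, 45 mm across 50 mm below it; the tips stand 57 mm apart inside. Squeezing at the pinch closes the tips about 2.5 times as far.
- tongs_tip_b (a point): Bottom inside edge of the tip of arm B (-y arm). A nut is gripped midway between the two tip points by the flat 18 mm wide jaws. Shut on a nut the arms are parallel, 33 mm across outside. Squeezed only to 38 mm the tips are about 38 mm apart and the spring still keeps the tongs in the fingers; wider than about 41 mm they fall out.
- tongs_arm (a joint): Angle by which the tongs are squeezed (rad): 0 fully open, about 0.14 half squeezed (tips 38 mm apart), 0.25 shut on an upright nut (25 mm), 0.36 the stop with nothing between the tips (about 12 mm apart). The spring pushes the fingers with about 2.5 N when open, 5 N half squeezed, 8 N shut on a nut.
- stand: Fixed open wooden box for the tongs, 40 mm (x) by 90 mm (y) by 45 mm high, walls and floor 6 mm thick, so its well is 28 by 78 mm. Origin: centre of its underside. The tongs stand in it with their y axis along the stand's y (either way round), the pin 134 mm above the origin.
- slab: Fixed dark stone grinding slab, 220 mm (x) by 250 mm (y), its top 40 mm above the ledge. Origin: centre of its underside. A roller stone (44 mm thick, top 84 mm above the ledge) lies fixed along y at its back, centred 78 mm from the origin in +x.
- mill: Fixed white electric nut mill, housing 130 mm (x) by 250 mm (y) by 45 mm high, with an open steel cup standing on its +y half and a timer knob on its -y half. Origin: centre of its underside; x points away from its front.
- cup_floor (a point): Centre of the inner floor of the mill's steel cup; the cup is 96 mm across inside, 102 mm outside and 51 mm deep. A pointed cone (24 mm across, 18 mm tall) stands in the middle of the floor, so nuts let go there roll to the side.
- cup_rim (a point): Centre of the mouth of the cup, level with its rim, 100 mm above the ledge.
- lid: Round blue plastic lid, 116 mm across, lying right way up. Origin: centre of its underside, which is a locating boss 82 mm across and 6 mm deep; above it the 6 mm plate, then a round knob 24 mm across and 24 mm tall, its top 36 mm above the origin. Seated, the plate lies on the cup's rim, boss inside (7 mm of play all round), the origin 6 mm below the rim. About 70 g.
- timer (a joint): Angle of the timer knob (rad), growing clockwise seen from above, 0 to 2.6; at 0 its white pointer line points to the mill's front (mill -x). It stays where it is left (friction 0.03 N m).
- timer_grip (a point): On the axis of the timer knob at the height to grip it, 37 mm above the housing top. Upright bar grip 42 mm long, 14 mm wide, 32 mm tall, its top 7 mm above this point; the bar lies along this point's x axis, the white pointer line is on its -x end. Turns with the knob. Below the bar is a disc of 44 mm diameter, 14 mm above the housing, on a base disc of 68 mm.
- mark (a joint): Angle (rad) of the red index tab beside the timer knob, same zero and sense as the knob: the pointer is on the tab when the two values are equal. The tab cannot be touched or moved.
- mark_tip (a point): Outer end of the red index tab, 56 mm from the knob's axis; the tab lies along this point's x axis, on the mill's top.
- nut1: Brown areca nut, a domed round stub 25 mm across and 18 mm tall, lying on the slab; origin at its centre. 12 g. It may be absent.
- nut2: Brown areca nut, a domed round stub 25 mm across and 18 mm tall, lying on the slab; origin at its centre. 12 g. It may be absent.
- nut3: Brown areca nut, a domed round stub 25 mm across and 18 mm tall, lying on the slab; origin at its centre. 12 g. It may be absent.
- nut4: Brown areca nut, a domed round stub 25 mm across and 18 mm tall, lying on the slab; origin at its centre. 12 g. It may be absent.
- nut5: Brown areca nut, a domed round stub 25 mm across and 18 mm tall, lying on the slab; origin at its centre. 12 g. It may be absent.
- nut6: Brown areca nut, a domed round stub 25 mm across and 18 mm tall, lying on the slab; origin at its centre. 12 g. It may be absent.
- bowl_a: Small steel bowl, 100 mm across, 35 mm high, not part of the job. Origin: centre of its underside.
- bowl_b: Small steel bowl, 100 mm across, 35 mm high, not part of the job. Origin: centre of its underside.
- tumbler: Steel tumbler, 60 mm across, 70 mm high, not part of the job. Origin: centre of its underside.

How it is judged:
On the way, in this order (a step that is already met when the one before it is completed fails the run):
1. all the nuts lie in the cup of the mill (horizontal distance between each of nut1, nut2, nut3, nut4, nut5, nut6 and cup_floor below 0.044 m and height (world z) of nut1 between 0.045 and 0.093 m and height (world z) of nut2 between 0.045 and 0.093 m and height (world z) of nut3 between 0.045 and 0.093 m and height (world z) of nut4 between 0.045 and 0.093 m and height (world z) of nut5 between 0.045 and 0.093 m and height (world z) of nut6 between 0.045 and 0.093 m), for 0.2 s.
2. the blue lid is seated flat on the cup (horizontal distance between lid and cup_rim below 0.01 m and z of lid in the frame of cup_rim between -0.009 and -0.003 m and angle between lid's own z axis and vertical below 0.06 rad), for 0.2 s.
3. the timer's pointer is on the red tab (angle between the x axis of timer_grip and the x axis of mark_tip, either way round below 0.1 rad), for 0.2 s.
At the end, for the whole second after the job is handed in: Every nut is in the cup below its rim; the lid is seated (centred within 10 mm, origin 3 to 9 mm below the rim, tilt under 0.06 rad); pointer within 0.1 rad of the red tab; tongs in their stand (pin within 30 mm of its centre, 115 to 150 mm up, lean under 0.25 rad); lid and tongs at rest (all of step 1 and all of step 2 and angle between the x axis of timer_grip and the x axis of mark_tip, either way round below 0.1 rad and horizontal distance between tongs and stand below 0.03 m and z of tongs in the frame of stand between 0.115 and 0.15 m and angle between tongs's own z axis and vertical below 0.25 rad and linear speed of lid below 0.02 m/s and linear speed of tongs below 0.03 m/s); the robot touches nothing.
It fails at once if a nut is gripped or pushed with the fingers (contact force between the fingers and nut1 above 4 N or contact force between the fingers and nut2 above 4 N or contact force between the fingers and nut3 above 4 N or contact force between the fingers and nut4 above 4 N or contact force between the fingers and nut5 above 4 N or contact force between the fingers and nut6 above 4 N).
It fails at once if a bowl or the tumbler is moved more than 4 cm (distance of any of bowl_a, bowl_b, tumbler from where it was at the start of the episode above 0.04 m).
Of nut1, nut2, nut3, nut4, nut5, nut6 only 3 to 5 are there at a start; the rules pass over those that are not, and their reading is None.
At some moment in a run one of nut1, nut2, nut3, nut4, nut5, nut6 may be knocked a few centimetres aside while the robot is not near it.
It also fails if it takes over 210 s, if anything falls off the work surface, if the arm or the gripper's body presses on something with over 40 N, if the wrist force passes 120 N, or if a joint passes its speed limit or range.

ROBOT

A 6-joint arm with a two-finger parallel gripper is mounted at the origin on the work surface. World frame = base frame: x ahead of the robot, y to its left, z up, the work surface at z = 0. Lengths are in m, angles in rad, forces in N, time in s.
With the tool pointing down it reaches from about 0.375 to 0.9 m from the base axis. Payload 3.1 kg.
Tool frame: the origin (TCP) lies at the very end of the fingers, on their centre line; the grasp point (between the pads) lies 19 mm behind it; z points along the fingers, y is the line along which they close (so a half turn about z gives the same grasp; the last joint's range is limited). The gripper opens to 87 mm and grips with 3 to 60 N. Pads are 19 mm wide; open, the fingers measure 117 mm over their backs; the gripper's body (75 mm by 190 mm) begins 51 mm behind the grasp point.
Start: joints at [0.93, 0.527, 1.433, -0, 1.181, -0.178], TCP at [0.278, 0.56, 0.223] pointing down, gripper open.
Joint ranges: [-3.08, 3.08], [-0.75, 2.2], [0.22, 2.44], [-1.43, 4.57], [0, 2.65], [-2.85, 2.85]. Speed limits (rad/s): [2.79, 2.79, 3.14, 3.14, 3.14, 3.14].

INTERFACE

Orientations are given as a unit quaternion [x, y, z, w].
In Python, from rig import status, viewer, robot gives the robot as it stands.
- The arm moves only by the tool arm_command, never from a script. Its arguments are lists of equal length, an entry for each row: "delta_rot": the turn, a rotation vector about the tool's x, y, z in degrees, a list of three; "delta_pos": the shift along the tool's x, y, z in m, a list of three; "gripper": the closure, from -1 (fully open) to 1 (shut). In form: {"delta_rot": [[rx, ry, rz], ...], "delta_pos": [[dx, dy, dz], ...], "gripper": [gripper, ...]}. A call has 1 to 12 rows; each row is the pose to reach, as a shift and turn from the pose commanded when the call began, along the tool's axes at that moment; what a row does not reach only later rows make up. A row lasts 1/12 s, in which the tool goes at most 41.7 mm and 7.16 degrees, less where a joint would pass 70% of its speed; a pose out of reach is approached as far as the arm can. A call with a gripper value outside its range is refused whole. The fingers move at their own pace and stop on an object; "grip_force" is the grip in N (left out, the last holds). Time passes only in rows, so rows that repeat a pose let the fingers close. It gives the time, the measured TCP pose, the force, the opening and the grip force at its end, in the units of the state.
- status.get_obs(): the state, without advancing time (a new reading comes with each control period).
- viewer.camera(name): name is "scene" or "top" or "wrist"; returns a dict with "pixels" (420x560x3 uint8, blue, green, red), "fx", "fy", "cx", "cy" (pixels), "pose" (4x4, takes a point from camera to world coordinates); the wrist camera has in their place "mount" (4x4, takes a point from camera to tool coordinates, whose origin is the TCP and whose axes are the flange's). Camera axes: x right, y down, z forward; pixel columns grow to the right and rows downward; lengths in m; the calibration is good to about 2 mm. A picture is of the moment at which its call begins: read the wrist's pose just before it. There is no depth.
- robot.hand_in(): hands the job in; it is judged then, once.
The state is a dict: "time": time; "q": joint angles; "joint_velocities": joint speeds; "joint_torque": joint torques, N m; "position": TCP position; "tool_rot": TCP orientation; "ft_force": force on the tool from outside, world axes, zero at the start; "moment": the same for the moment, N m; "grip_width": finger opening in m; "grip_force": force on a finger pad.
Only numpy, scipy, OpenCV 4.12 (cv2) and the standard library are available. Lean on these libraries where they do the work, as an engineer would, in place of code of your own. Each camera call takes 0.05 s, during which the arm holds its last target. There are 200 camera calls.

## Working session

There is one attempt and no reset: what is moved stays moved. The work goes in short steps, Python scripts to look and compute and a tool call to move; the robot and the scene stay as the last step left them, time stands still between calls to the robot, and variables do not carry over. Pictures are saved under pics/ and viewed, at most 14 in all, crops included, and the job is handed in when it is done.

Besides the shell and the picture viewer there is one more tool, called as name(argument=value, ...), one argument or row to a line, values as JSON. arm_command: Moves the arm, as the interface text tells. Its arguments: {"type":"object","properties":{"delta_rot":{"type":"array","items":{"type":"array","items":{"type":"number"}}},"delta_pos":{"type":"array","items":{"type":"array","items":{"type":"number"}}},"gripper":{"type":"array","items":{"type":"number"}},"grip_force":{"type":"number"}},"required":["delta_rot","delta_pos","gripper"]}

```bash
ls; mkdir -p pics; python3 - <<'E'
from rig import status, viewer, robot
import cv2, json
print(status.get_obs())
for n in ["scene","top","wrist"]:
    c=viewer.camera(n); cv2.imwrite(f"pics/{n}0.png",c["pixels"])
    print(n,c["fx"],c["fy"],c["cx"],c["cy"],c.get("pose",c.get("mount")))
E
```

```text
pics
{'time': 0.0, 'q': array([ 9.30509971e-01,  5.28456639e-01,  1.43392754e+00, -5.21645088e-06,
        1.18136358e+00, -1.78492416e-01]), 'joint_velocities': array([ 0.00099703, -0.00063572, -0.00038683,  0.00123701,  0.00024429,
        0.00144817]), 'joint_torque': array([-1.01966998e-03, -4.40041280e+01, -1.76589096e+01,  6.32192334e-02,
        5.83365059e-02, -1.39189292e-04]), 'position': array([0.27799468, 0.55894761, 0.22156945]), 'tool_rot': array([ 2.28849682e-01,  9.73461176e-01, -9.89468141e-04, -4.26706479e-04]), 'ft_force': array([ 0.29378442, -0.36761101, -0.19357874]), 'moment': array([-0.04267298,  0.01985354, -0.07342233]), 'grip_force': 0.0, 'grip_width': 0.08729543640726464}
scene 386.53575381040565 386.53575381040565 280.0008451298266 216.1634902480988 [[ 0.90020244  0.26991649 -0.34173184  0.89958778]
 [ 0.43517812 -0.58640096  0.68319391 -0.70297073]
 [-0.01598658 -0.76372705 -0.64534132  0.78088874]
 [ 0.          0.          0.          1.        ]]
top 486.66401519578665 486.66401519578665 271.86940716365524 210.46925809684979 [[ 0.06770842 -0.97598755  0.20703593  0.31213346]
 [-0.99770436 -0.06597364  0.01528012 -0.01623126]
 [-0.00125429 -0.20759525 -0.97821401  1.14118751]
 [ 0.          0.          0.          1.        ]]
wrist 292.6729515053514 292.6729515053514 272.0483788968392 211.97158073015413 [[ 2.43904773e-04 -9.61067947e-01 -2.76312036e-01  7.66119413e-02]
 [ 9.99999888e-01  3.46261781e-04 -3.21652125e-04 -9.95959474e-05]
 [ 4.04805845e-04 -2.76311926e-01  9.61067925e-01 -1.61971855e-01]
 [ 0.00000000e+00  0.00000000e+00  0.00000000e+00  1.00000000e+00]]
```

View pics/top0.png

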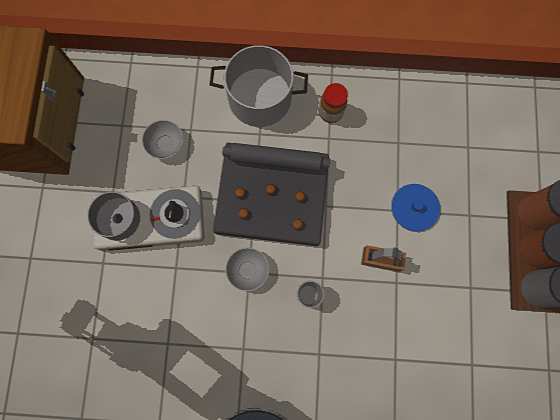

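View pics/scene0.png

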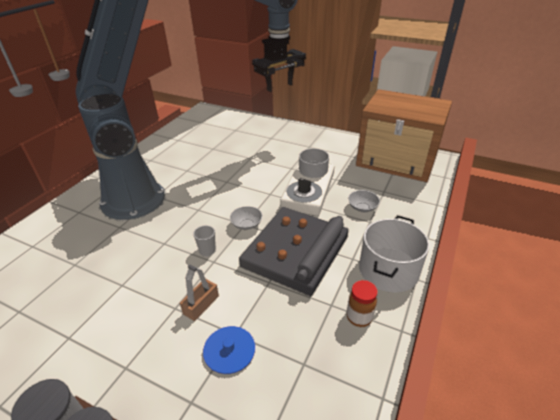

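Top view: slab ~(272,193) with 5 nuts at (240,193), (271,189), (300,197), (244,213), (298,225). Cup is at (115,216), knob (175,212) with red tab ~(155,218), stand (384,258), and lid (416,207). Scene view agrees.

```bash
cat > h.py <<'E'
import numpy as np, cv2
from rig import status, viewer, robot
from scipy.spatial.transform import Rotation as R
def cam(n):
    o=status.get_obs(); c=viewer.camera(n)
    if "mount" in c:
        T=np.eye(4);T[:3,:3]=R.from_quat(o["tool_rot"]).as_matrix();T[:3,3]=o["position"];c["pose"]=T@c["mount"]
    return c
def ray(c,u,v,z):
    d=c["pose"][:3,:3]@np.array([(u-c["cx"])/c["fx"],(v-c["cy"])/c["fy"],1]);p=c["pose"][:3,3]
    return p+d*(z-p[2])/d[2]
def proj(c,P):
    q=np.linalg.inv(c["pose"])@np.append(P,1);return np.array([q[0]/q[2]*c["fx"]+c["cx"],q[1]/q[2]*c["fy"]+c["cy"]])
def blobs(c,lo,hi,amin=20,box=None):
    m=cv2.inRange(cv2.cvtColor(c["pixels"],cv2.COLOR_BGR2HSV),lo,hi)
    if box: k=np.zeros_like(m);k[box[1]:box[3],box[0]:box[2]]=255;m&=k
    cs,_=cv2.findContours(m,cv2.RETR_EXTERNAL,cv2.CHAIN_APPROX_NONE)
    return [k for k in cs if cv2.contourArea(k)>=amin]
def cen(k):
    M=cv2.moments(k);return M["m10"]/M["m00"],M["m01"]/M["m00"]
E
python3 - <<'E'
from h import *
c=cam("top");im=c["pixels"];hsv=cv2.cvtColor(im,cv2.COLOR_BGR2HSV)
for u,v in [(240,193),(298,225),(368,258),(272,220),(416,215),(155,218),(330,100),(98,243)]: print((u,v),hsv[v,u])
print("nuts")
for k in blobs(c,(3,90,50),(20,255,255),15,(215,165,330,245)): print(cv2.contourArea(k),ray(c,*cen(k),0.049).round(4))
print("stand")
for k in blobs(c,(3,90,40),(20,255,255),15,(350,235,420,280)):
    r=cv2.minAreaRect(k);print(cv2.contourArea(k),[ray(c,*p,0.045).round(4) for p in cv2.boxPoints(r)],ray(c,*r[0],.045))
print("lid")
for k in blobs(c,(100,120,50),(130,255,255),50): e=cv2.fitEllipse(cv2.convexHull(k));print(e,ray(c,*e[0],0.010))
print("slab")
for k in blobs(c,(0,0,0),(180,90,90),2000,(205,140,340,250)):
    r=cv2.minAreaRect(k);print(cv2.contourArea(k),[ray(c,*p,0.04).round(4) for p in cv2.boxPoints(r)])
print("red")
for k in blobs(c,(0,150,60),(3,255,255),3,(90,180,210,250))+blobs(c,(172,150,60),(180,255,255),3,(90,180,210,250)): print(cv2.contourArea(k),cen(k),ray(c,*cen(k),.047))
cv2.imwrite("pics/mill.png",cv2.resize(im[175:265,75:215],None,fx=5,fy=5,interpolation=cv2.INTER_CUBIC))
s=im[230:285,350:420]
cv2.imwrite("pics/stand.png",cv2.resize(s,None,fx=8,fy=8,interpolation=cv2.INTER_CUBIC))
E
```

```text
(240, 193) [ 13 180 115]
(298, 225) [ 14 182 115]
(368, 258) [24 24 53]
(272, 220) [150  12  65]
(416, 215) [110 175 143]
(155, 218) [  2 224 154]
(330, 100) [  2 219 141]
(98, 243) [ 22  23 170]
nuts
79.0 [ 0.5157 -0.0581  0.049 ]
77.5 [0.5326 0.0663 0.049 ]
74.0 [ 0.581  -0.0602  0.049 ]
72.0 [0.5805 0.0785 0.049 ]
76.0 [0.5937 0.0085 0.049 ]
stand
427.0 [array([ 0.4354, -0.2063,  0.045 ]), array([ 0.4801, -0.2137,  0.045 ]), array([ 0.4674, -0.3088,  0.045 ]), array([ 0.423 , -0.3006,  0.045 ])] [ 0.45137753 -0.25741044  0.045     ]
lid
((415.34674072265625, 207.0364990234375), (46.140743255615234, 48.93191909790039), 123.04886627197266) [ 0.58289283 -0.33852329  0.01      ]
slab
9951.5 [array([0.4791, 0.1357, 0.04  ]), array([0.7072, 0.1304, 0.04  ]), array([ 0.6914, -0.1488,  0.04  ]), array([ 0.4654, -0.1324,  0.04  ])]
red
14.5 (154.87356321839079, 218.60919540229884) [0.50661758 0.2669959  0.047     ]
```

View pics/mill.png

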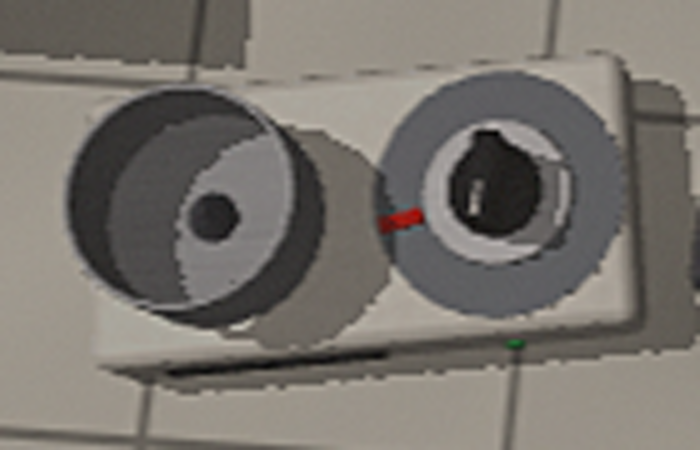

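View pics/stand.png

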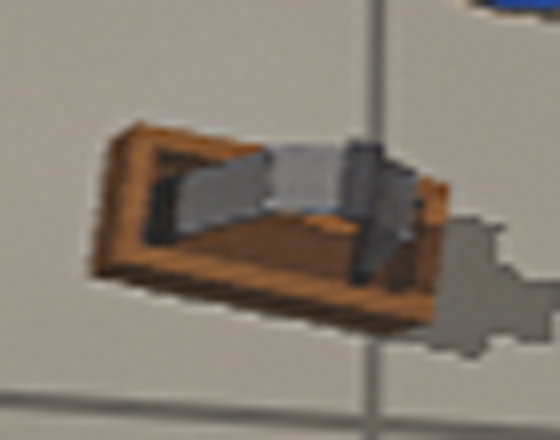

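Crops: cup rim centre ≈(111,214) full-image px, red tab on the cup side of the knob at (155,218). The stand's long axis runs about 7° off world y, and the pin bridges it at ~(391,255). Next I'll look closer with the wrist camera over the mill.

```bash
cat >> h.py <<'E'
def go(p,yd):
    """deltas to TCP p with tool y axis at angle yd (deg) from world +y, tool down"""
    o=status.get_obs();A=R.from_quat(o["tool_rot"]);a=np.radians(yd)
    y=np.array([-np.sin(a),np.cos(a),0]);z=np.array([0,0,-1.]);B=R.from_matrix(np.c_[np.cross(y,z),y,z])
    print("t",round(o["time"],1),"pos",o["position"].round(4),"dpos",A.inv().apply(np.array(p)-o["position"]).round(4),"drot",(A.inv()*B).as_rotvec(degrees=True).round(2))
E
python3 - <<'E'
from h import *
go([0.50,0.25,0.25],-7.5)
go([0.50,0.25,0.25],172.5)
E
```

```text
t 0.2 pos [0.2782 0.5592 0.2219] dpos [-0.3363 -0.178  -0.0279] drot [ -0.07  -0.03 -18.96]
t 0.2 pos [0.2782 0.5592 0.2219] dpos [-0.3363 -0.178  -0.0279] drot [-4.0000e-02  1.0000e-01  1.6104e+02]
```

arm_command(
  delta_rot=[
    [0, 0, -7],
    [0, 0, -14],
    [0, 0, -19],
    [0, 0, -19],
    [0, 0, -19],
    [0, 0, -19],
    [0, 0, -19],
    [0, 0, -19],
    [0, 0, -19],
    [0, 0, -19],
    [0, 0, -19],
    [0, 0, -19],
  ],
  delta_pos=[
    [-0.034, -0.018, -0.01],
    [-0.068, -0.036, -0.02],
    [-0.1, -0.054, -0.028],
    [-0.134, -0.072, -0.028],
    [-0.168, -0.09, -0.028],
    [-0.2, -0.107, -0.028],
    [-0.235, -0.125, -0.028],
    [-0.27, -0.143, -0.028],
    [-0.3, -0.16, -0.028],
    [-0.32, -0.17, -0.028],
    [-0.336, -0.178, -0.028],
    [-0.336, -0.178, -0.028],
  ],
  gripper=[-1, -1, -1, -1, -1, -1, -1, -1, -1, -1, -1, -1],
)

```text
time: 1.2
position: [0.5025, 0.2475, 0.2504]
tool_rot: [0.067, 0.998, -0.0, 0.001]
ft_force: [-0.2, 0.4, 0.4]
grip_width: 0.0867
grip_force: 0.0
```

```bash
python3 - <<'E'
from h import *
c=cam("wrist");cv2.imwrite("pics/w1.png",c["pixels"]);np.save("w1.npy",c["pose"])
print(c["pose"].round(3))
go([0.55,0.0,0.25],-7.5); go([0.46,-0.25,0.24],-7.5)
E
```

```text
[[ 0.134  0.952  0.275  0.426]
 [ 0.991 -0.128 -0.038  0.258]
 [-0.001  0.278 -0.961  0.412]
 [ 0.     0.     0.     1.   ]]
t 1.2 pos [0.5009 0.2491 0.2503] dpos [-0.0818 -0.2403  0.0003] drot [ 0.   -0.01 -0.15]
t 1.2 pos [0.5009 0.2491 0.2503] dpos [-0.0259 -0.5001  0.0103] drot [ 0.   -0.01 -0.15]
```

View pics/w1.png

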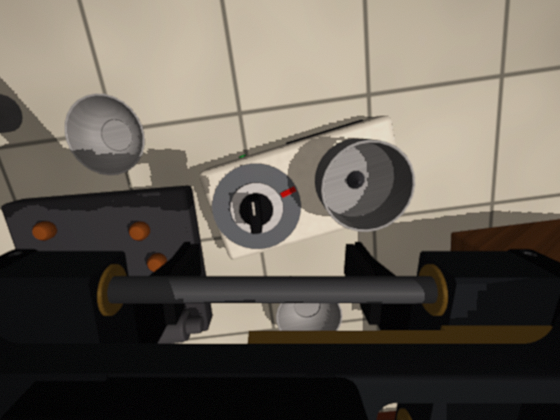

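Wrist view: knob disc centre ≈(256,207), with the white line at (252,208). Red tab ≈(288,192), cup mouth ≈(364,184), mill front LED (243,157). Image up is toward the robot.

```bash
python3 - <<'E'
from h import *
im=cv2.imread("pics/w1.png")
c=cam("wrist");c["pose"]=np.load("w1.npy")
print("rim w",ray(c,364,184,.1),"rim pts L/R/T/B",[ray(c,*p,.1).round(4) for p in [(315,184),(413,184),(364,138),(364,230)]])
for k in blobs(c,(0,170,60),(4,255,255),5,(270,170,310,210))+blobs(c,(172,150,60),(180,255,255),5,(270,170,310,210)):
    (u,v),(w,h),a=cv2.minAreaRect(k);print("red",cen(k),ray(c,*cen(k),.047),[ray(c,*p,.047).round(4) for p in cv2.boxPoints(((u,v),(w,h),a))])
t=cam("top");print("rim t",ray(t,111,214.4,.1),"knob t base",ray(t,175,214,.047))
print("disc w",ray(c,256,206,.047))
# gray disc mask
hsv=cv2.cvtColor(im,cv2.COLOR_BGR2HSV);print([hsv[p] for p in [(206,222),(206,290),(240,240),(150,400),(195,252)]])
for n,cc,box in [("w",c,(200,155,312,255)),("t",t,(148,185,208,245))]:
    for k in blobs(cc,(95,15,60),(135,90,160),100,box):
        e=cv2.fitEllipse(cv2.convexHull(k));print(n,e,ray(cc,*e[0],.047))
cv2.imwrite("pics/knob.png",cv2.resize(im[160:255,205:315],None,fx=6,fy=6,interpolation=cv2.INTER_CUBIC))
E
```

```text
rim w [0.49783505 0.34835966 0.1       ] rim pts L/R/T/B [array([0.4908, 0.2959, 0.1   ]), array([0.5049, 0.4008, 0.1   ]), array([0.4495, 0.3506, 0.1   ]), array([0.5506, 0.3459, 0.1   ])]
red (286.49333333333334, 193.2293333333333) [0.50874426 0.26517165 0.047     ] [array([0.5081, 0.255 , 0.047 ]), array([0.5028, 0.2735, 0.047 ]), array([0.5093, 0.2754, 0.047 ]), array([0.5147, 0.2568, 0.047 ])]
rim t [0.50004245 0.35002034 0.1       ] knob t base [0.52045198 0.22215393 0.047     ]
disc w [0.5202299  0.22411492 0.047     ]
[array([128,  10,  99], dtype=uint8), array([140,   8, 100], dtype=uint8), array([120,   5,  98], dtype=uint8), array([ 16,  22, 171], dtype=uint8), array([  0, 128,   4], dtype=uint8)]
```

View pics/knob.png

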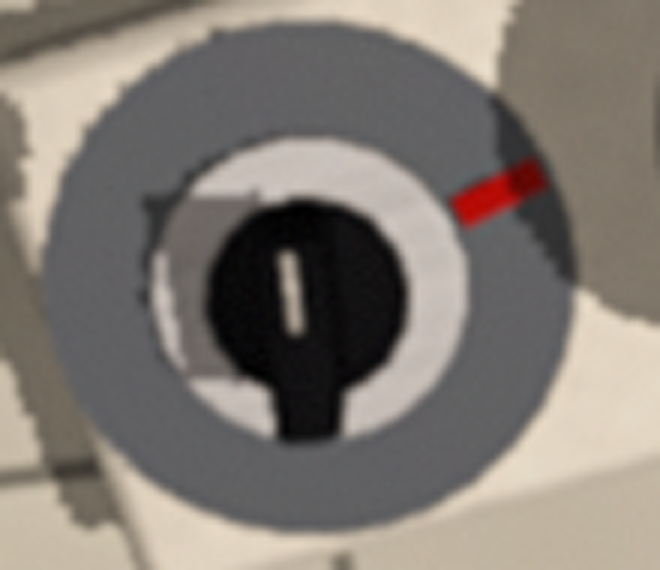

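arm_command(
  delta_rot=[
    [0, 0, 0],
    [0, 0, 0],
    [0, 0, 0],
    [0, 0, 0],
    [0, 0, 0],
    [0, 0, 0],
    [0, 0, 0],
    [0, 0, 0],
    [0, 0, 0],
    [0, 0, 0],
    [0, 0, 0],
    [0, 0, 0],
  ],
  delta_pos=[
    [-0.002, -0.04, 0],
    [-0.004, -0.08, 0],
    [-0.006, -0.12, 0],
    [-0.008, -0.16, 0],
    [-0.01, -0.2, 0],
    [-0.012, -0.24, 0],
    [-0.014, -0.28, 0],
    [-0.016, -0.32, 0],
    [-0.018, -0.36, 0],
    [-0.02, -0.4, 0],
    [-0.02, -0.42, 0],
    [-0.02, -0.42, 0],
  ],
  gripper=[-1, -1, -1, -1, -1, -1, -1, -1, -1, -1, -1, -1],
)

```text
time: 2.35
position: [0.4657, -0.1717, 0.2507]
tool_rot: [0.067, 0.998, -0.001, 0.001]
ft_force: [-1.2, -1.0, 0.7]
grip_width: 0.0868
grip_force: 0.0
```

```bash
python3 - <<'E'
from h import *
c=cam("wrist");cv2.imwrite("pics/w2.png",c["pixels"]);np.save("w2.npy",c["pose"])
print(status.get_obs()["position"])
E
```

```text
[ 0.46530716 -0.16920841  0.25052255]
```

View pics/w2.png

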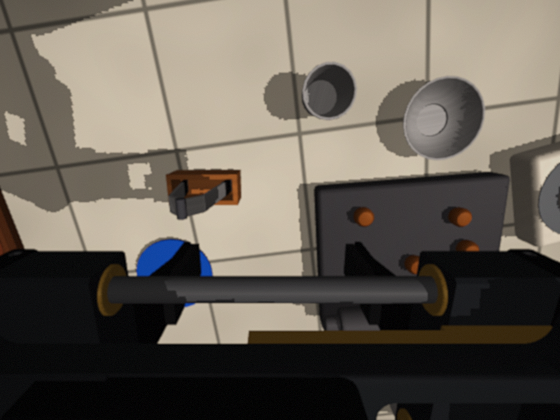

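Crop: white pointer line on the bar's robot side, red tab about 105° in heading. w2: stand ≈(204,188), tongs rising to ≈(181,207), 3+ nuts visible. I'll zoom in on the tongs.

```bash
python3 - <<'E'
from h import *
im=cv2.imread("pics/w2.png")
c=cam("wrist");c["pose"]=np.load("w2.npy");c["pixels"]=im
for k in blobs(c,(3,110,40),(20,255,255),100,(150,160,255,225)):
    r=cv2.minAreaRect(k);print(r,[ray(c,*p,0.045).round(4) for p in cv2.boxPoints(r)])
cv2.imwrite("pics/tongs.png",cv2.resize(im[155:230,150:260],None,fx=7,fy=7,interpolation=cv2.INTER_CUBIC))
c1=dict(c);c1["pose"]=np.load("w1.npy")
a,b=ray(c1,252.7,202,.091),ray(c1,254.3,215.3,.091);print("pointer",a,b,np.degrees(np.arctan2(*(a-b)[1::-1])))
E
```

```text
((203.0, 187.0), (34.0, 74.0), 90.0) [array([ 0.4228, -0.3007,  0.045 ]), array([ 0.4351, -0.2085,  0.045 ]), array([ 0.4786, -0.2157,  0.045 ]), array([ 0.4659, -0.311 ,  0.045 ])]
pointer [0.50378753 0.22520946 0.091     ] [0.51957174 0.22464083 0.091     ] 177.9367716555391
```

View pics/tongs.png

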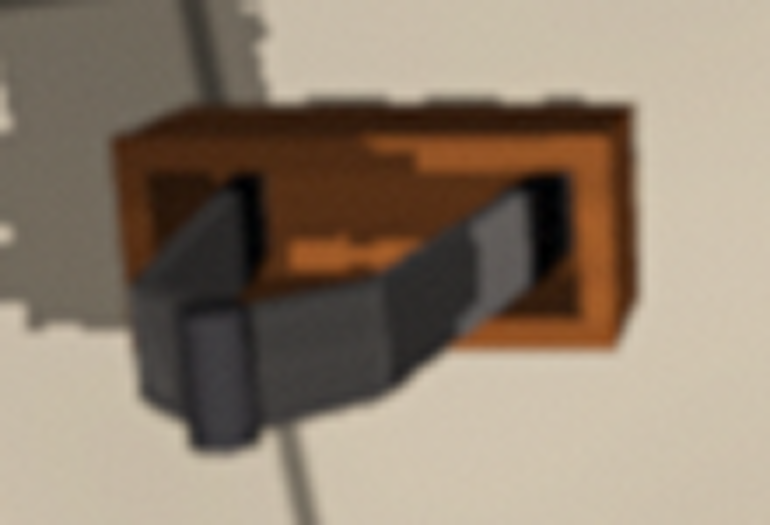

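Pin (dark cylinder) at crop (220,375) → px (181.4,208.6). Stand top corners are at crop (115,140), (610,130) and (615,345).

```bash
python3 - <<'E'
from h import *
c=cam("wrist");c["pose"]=np.load("w2.npy")
P=[ray(c,150+u/7,155+v/7,.045) for u,v in [(115,140),(610,130),(615,345)]]
print([p.round(4) for p in P],"centre",((P[0]+P[2])/2).round(4),"yaw",np.degrees(np.arctan2(-(P[1]-P[0])[0],(P[1]-P[0])[1])))
t=[ray(c,150+220/7,155+v/7,z) for v,z in ((310,.139),(440,.139))]
print("pin ends",t,"mid",sum(t)/2)
p=sum(t)/2
go([.449,-.2575,.2],-7.5)
E
```

```text
[array([ 0.429 , -0.3016,  0.045 ]), array([ 0.4391, -0.2128,  0.045 ]), array([ 0.4786, -0.2185,  0.045 ])] centre [ 0.4538 -0.2601  0.045 ] yaw -6.434472612141762
pin ends [array([ 0.44379493, -0.25681   ,  0.139     ]), array([ 0.46211827, -0.26088227,  0.139     ])] mid [ 0.4529566  -0.25884613  0.139     ]
t 2.5 pos [ 0.465  -0.1669  0.2504] dpos [ 0.0041 -0.0919  0.0503] drot [ 0.07 -0.05  0.09]
```

```bash
python3 - <<'E'
from h import *
go([.453,-.259,.16],-7)
E
```

```text
t 2.5 pos [ 0.465  -0.1669  0.2504] dpos [-0.0001 -0.0929  0.0903] drot [ 0.07 -0.05 -0.41]
```

arm_command(
  delta_rot=[
    [0, 0, 0],
    [0, 0, -0.4],
    [0, 0, -0.4],
    [0, 0, -0.4],
    [0, 0, -0.4],
    [0, 0, -0.4],
    [0, 0, -0.4],
    [0, 0, -0.4],
  ],
  delta_pos=[
    [0, -0.025, 0],
    [0, -0.05, 0],
    [0, -0.075, 0.01],
    [0, -0.093, 0.03],
    [0, -0.093, 0.06],
    [0, -0.093, 0.09],
    [0, -0.093, 0.09],
    [0, -0.093, 0.09],
  ],
  gripper=[-1, -1, -1, -1, -1, -1, -1, -1],
)

```text
time: 3.17
position: [0.4527, -0.2581, 0.1596]
tool_rot: [0.06, 0.998, 0.002, -0.002]
ft_force: [0.4, 0.0, 1.7]
grip_width: 0.0871
grip_force: 0.0
```

```bash
python3 - <<'E'
from h import *
c=cam("wrist");cv2.imwrite("pics/w3.png",c["pixels"]);np.save("w3.npy",c["pose"])
go([.453,-.259,.083],-7)
E
```

```text
t 3.2 pos [ 0.4538 -0.2593  0.1611] dpos [0.0008 0.0002 0.0781] drot [ 0.03 -0.02  0.08]
```

View pics/w3.png

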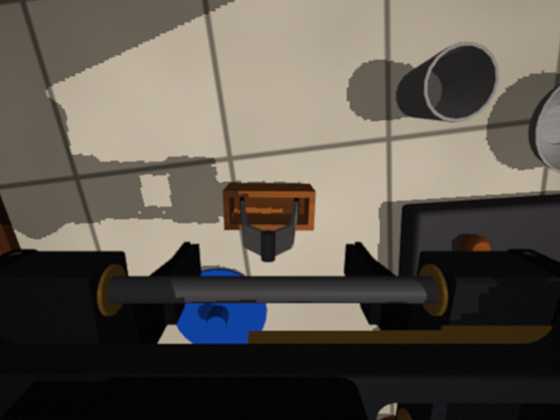

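Tongs centred between the fingers: pin at (268,246), stand (268,206).

```bash
python3 - <<'E'
from h import *
c=cam("wrist");c["pose"]=np.load("w3.npy")
print(ray(c,268,246,.138), ray(c,269,208,.045))
E
```

```text
[ 0.45232376 -0.26061945  0.138     ] [ 0.45076321 -0.26043737  0.045     ]
```

arm_command(
  delta_rot=[
    [0, 0, 0],
    [0, 0, 0],
    [0, 0, 0],
    [0, 0, 0],
    [0, 0, 0],
    [0, 0, 0],
  ],
  delta_pos=[
    [0, 0, 0.02],
    [0, 0, 0.04],
    [0, 0, 0.06],
    [0, 0, 0.077],
    [0, 0, 0.077],
    [0, 0, 0.077],
  ],
  gripper=[-1, -1, -1, -1, -1, -1],
  grip_force=15,
)

```text
time: 3.77
position: [0.4541, -0.2609, 0.0847]
tool_rot: [0.061, 0.998, -0.001, 0.001]
ft_force: [-0.3, -0.1, -0.2]
grip_width: 0.0868
grip_force: 0.0
```

Close to ~36.5 mm (closure 0.16), then lift.

arm_command(
  delta_rot=[
    [0, 0, 0],
    [0, 0, 0],
    [0, 0, 0],
    [0, 0, 0],
    [0, 0, 0],
    [0, 0, 0],
    [0, 0, 0],
    [0, 0, 0],
    [0, 0, 0],
    [0, 0, 0],
  ],
  delta_pos=[
    [0, 0, 0.001],
    [0, 0, 0.001],
    [0, 0, 0.001],
    [0, 0, 0.001],
    [0, 0, 0.001],
    [0, 0, 0.001],
    [0, 0, 0.001],
    [0, 0, 0.001],
    [0, 0, 0.001],
    [0, 0, 0.001],
  ],
  gripper=[0, 0.16, 0.16, 0.16, 0.16, 0.16, 0.16, 0.16, 0.16, 0.16],
  grip_force=20,
)

```text
time: 4.6
position: [0.4533, -0.2609, 0.0828]
tool_rot: [0.062, 0.998, -0.0, 0.0]
ft_force: [0.3, 0.6, 2.8]
grip_width: 0.038
grip_force: 8.0
```

arm_command(
  delta_rot=[
    [0, 0, 0],
    [0, 0, 0],
    [0, 0, 0],
    [0, 0, 0],
    [0, 0, 0],
    [0, 0, 0],
    [0, 0, 0],
    [0, 0, 0],
    [0, 0, 0],
    [0, 0, 0],
  ],
  delta_pos=[
    [0, 0, -0.01],
    [0, 0, -0.025],
    [0, 0, -0.04],
    [0, 0, -0.06],
    [0, 0, -0.08],
    [0, 0, -0.1],
    [0, 0, -0.115],
    [0, 0, -0.12],
    [0, 0, -0.12],
    [0, 0, -0.12],
  ],
  gripper=[0.16, 0.16, 0.16, 0.16, 0.16, 0.16, 0.16, 0.16, 0.16, 0.16],
)

```text
time: 5.43
position: [0.4528, -0.2605, 0.2023]
tool_rot: [0.062, 0.998, 0.0, -0.0]
ft_force: [0.8, 0.6, -0.5]
grip_width: 0.0363
grip_force: 5.1
```

```bash
python3 - <<'E'
from h import *
c=cam("wrist");cv2.imwrite("pics/w4.png",c["pixels"]);np.save("w4.npy",c["pose"])
o=status.get_obs();print(o["position"],o["grip_width"],o["grip_force"])
E
```

```text
[ 0.45250664 -0.26023343  0.20174099] 0.03694182522468124 5.080276429653168
```

View pics/w4.png

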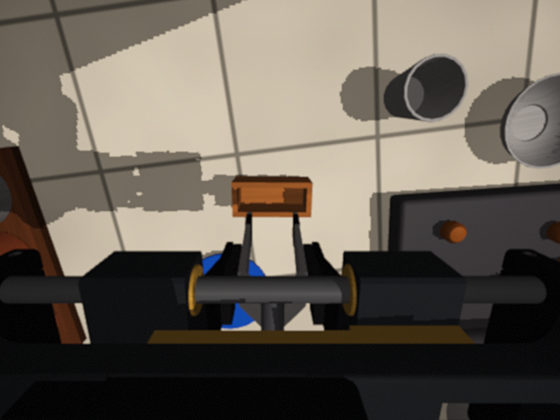

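Tongs are held upright between the pads; tips at ≈(249,216) and (296,216), nut at (454,231). Compare the predicted tip with the observed one.

```bash
cat >> h.py <<'E'
def tips(c,w=.019,z=.077,x=0.0):
    M=c["mount"];return [proj({**c,"pose":M},np.array([x+dx,s*w,z])).round(1) for s in(-1,1) for dx in(-.009,.009)]
def nuts(c,box=None,z=.049):
    return [(int(cv2.contourArea(k)),np.round(cen(k)),ray(c,*cen(k),z).round(4)) for k in blobs(c,(5,120,60),(20,255,255),40,box)]
E
python3 - <<'E'
from h import *
c=cam("wrist");print(tips(c)); print([x for x in nuts(c,(385,190,560,250))])
go([.516,-.058,.2],-7)
E
```

```text
[array([250. , 230.8]), array([249.5, 210.7]), array([293.9, 230.8]), array([294.3, 210.8])]
[(257, array([457., 233.]), array([ 0.517 , -0.0549,  0.049 ]))]
t 5.5 pos [ 0.4524 -0.2602  0.2014] dpos [-0.0382  0.2084  0.0017] drot [ 0.09 -0.13 -0.06]
```

arm_command(
  delta_rot=[
    [0, 0, 0],
    [0, 0, 0],
    [0, 0, 0],
    [0, 0, 0],
    [0, 0, 0],
    [0, 0, 0],
    [0, 0, 0],
    [0, 0, 0],
    [0, 0, 0],
    [0, 0, 0],
    [0, 0, 0],
    [0, 0, 0],
  ],
  delta_pos=[
    [-0.003, 0.015, 0],
    [-0.008, 0.04, 0],
    [-0.014, 0.07, 0],
    [-0.02, 0.105, 0],
    [-0.026, 0.14, 0],
    [-0.032, 0.17, 0.005],
    [-0.036, 0.195, 0.015],
    [-0.038, 0.208, 0.025],
    [-0.038, 0.208, 0.03],
    [-0.038, 0.208, 0.03],
    [-0.038, 0.208, 0.03],
    [-0.038, 0.208, 0.03],
  ],
  gripper=[0.16, 0.16, 0.16, 0.16, 0.16, 0.16, 0.16, 0.16, 0.16, 0.16, 0.16, 0.16],
)

```text
time: 6.53
position: [0.5165, -0.0601, 0.1725]
tool_rot: [0.062, 0.998, -0.0, -0.0]
ft_force: [0.2, 0.8, -1.1]
grip_width: 0.0367
grip_force: 5.1
```

```bash
python3 - <<'E'
from h import *
c=cam("wrist");cv2.imwrite("pics/w5.png",c["pixels"])
for x in nuts(c,(0,100,560,255)): print(x)
go([.516,-.057,.12],-7)
print(status.get_obs()["grip_width"])
E
```

```text
(220, array([411., 245.]), array([0.576 , 0.0794, 0.049 ]))
(425, array([399., 207.]), array([0.5326, 0.0669, 0.049 ]))
(430, array([274., 206.]), array([ 0.5156, -0.0583,  0.049 ]))
(3965, array([ 67., 167.]), array([ 0.4516, -0.253 ,  0.049 ]))
t 6.6 pos [ 0.5166 -0.0602  0.1727] dpos [0.001  0.0031 0.0527] drot [-0.02  0.03 -0.15]
0.036746987699850735
```

View pics/w5.png

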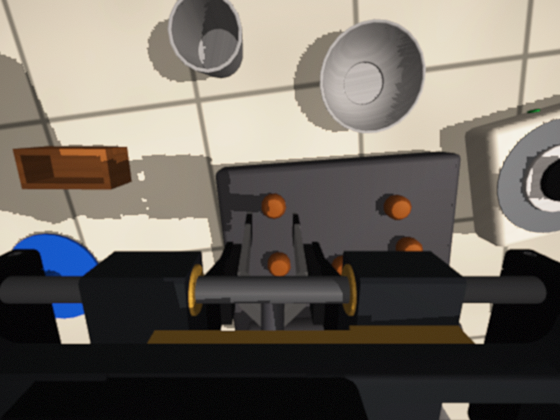

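w5: target nut at (274,206), between tip columns 249/296. Descend, squeeze, lift.

arm_command(
  delta_rot=[
    [0, 0, 0],
    [0, 0, 0],
    [0, 0, 0],
    [0, 0, 0],
    [0, 0, 0],
    [0, 0, 0],
    [0, 0, 0],
    [0, 0, 0],
    [0, 0, 0],
    [0, 0, 0],
    [0, 0, 0],
    [0, 0, 0],
  ],
  delta_pos=[
    [0.0007, 0.002, 0.01],
    [0.0007, 0.002, 0.03],
    [0.0007, 0.002, 0.045],
    [0.0007, 0.002, 0.052],
    [0.0007, 0.002, 0.052],
    [0.0007, 0.002, 0.052],
    [0.0007, 0.002, 0.052],
    [0.0007, 0.002, 0.052],
    [0.0007, 0.002, 0.052],
    [0.0007, 0.002, 0.052],
    [0.0007, 0.002, 0.052],
    [0.0007, 0.002, 0.052],
  ],
  gripper=[0.13, 0.13, 0.13, 0.13, 0.13, 0.2, 0.3, 0.4, 0.4, 0.4, 0.4, 0.4],
  grip_force=25,
)

```text
time: 7.58
position: [0.5167, -0.0572, 0.1214]
tool_rot: [0.061, 0.998, -0.0, 0.001]
ft_force: [0.1, -0.7, 5.6]
grip_width: 0.0323
grip_force: 25.0
```

```bash
python3 - <<'E'
from h import *
o=status.get_obs();print(o["position"],o["grip_width"],o["grip_force"])
E
```

```text
[ 0.5166851  -0.05723978  0.1213604 ] 0.032283063919627444 25.000747670419514
```

arm_command(
  delta_rot=[
    [0, 0, 0],
    [0, 0, 0],
    [0, 0, 0],
    [0, 0, 0],
    [0, 0, 0],
    [0, 0, 0],
    [0, 0, 0],
    [0, 0, 0],
  ],
  delta_pos=[
    [0, 0, 0],
    [0, 0, -0.01],
    [0, 0, -0.025],
    [0, 0, -0.045],
    [0, 0, -0.065],
    [0, 0, -0.085],
    [0, 0, -0.095],
    [0, 0, -0.095],
  ],
  gripper=[0.4, 0.4, 0.4, 0.4, 0.4, 0.4, 0.4, 0.4],
)

```text
time: 8.25
position: [0.5172, -0.0572, 0.2178]
tool_rot: [0.061, 0.998, -0.001, 0.002]
ft_force: [-0.3, -0.2, -0.2]
grip_width: 0.0328
grip_force: 25.0
```

```bash
python3 - <<'E'
from h import *
c=cam("wrist");cv2.imwrite("pics/w6.png",c["pixels"])
o=status.get_obs();print(o["grip_width"],o["grip_force"])
for x in nuts(c,(150,100,560,255)): print(x)
print(tips(c,.0125))
go([.499,.349,.215],-7)
E
```

```text
0.032542352752839315 24.99981722328812
(193, array([333., 248.]), array([0.5902, 0.0081, 0.049 ]))
(289, array([391., 233.]), array([0.5805, 0.0792, 0.049 ]))
(884, array([273., 229.]), array([ 0.5572, -0.0608,  0.049 ]))
(313, array([380., 196.]), array([0.5326, 0.0669, 0.049 ]))
[array([257.5, 230.8]), array([257.2, 210.7]), array([286.3, 230.8]), array([286.6, 210.8])]
t 8.3 pos [ 0.5163 -0.0569  0.2163] dpos [0.067  0.4007 0.0011] drot [-0.01  0.11 -0.06]
```

Nut is held (width 32.5 mm, blob between the tips). To the cup.

arm_command(
  delta_rot=[
    [0, 0, 0],
    [0, 0, 0],
    [0, 0, 0],
    [0, 0, 0],
    [0, 0, 0],
    [0, 0, 0],
    [0, 0, 0],
    [0, 0, 0],
    [0, 0, 0],
    [0, 0, 0],
    [0, 0, 0],
    [0, 0, 0],
  ],
  delta_pos=[
    [0.003, 0.015, 0],
    [0.008, 0.045, 0],
    [0.014, 0.083, 0],
    [0.02, 0.122, 0],
    [0.027, 0.162, 0],
    [0.034, 0.202, 0],
    [0.04, 0.242, 0],
    [0.047, 0.282, 0],
    [0.054, 0.32, 0],
    [0.06, 0.355, 0],
    [0.064, 0.382, 0],
    [0.067, 0.4, 0],
  ],
  gripper=[0.4, 0.4, 0.4, 0.4, 0.4, 0.4, 0.4, 0.4, 0.4, 0.4, 0.4, 0.4],
)

```text
time: 9.3
position: [0.4969, 0.3509, 0.2134]
tool_rot: [0.06, 0.998, -0.0, -0.002]
ft_force: [0.9, -1.4, -0.6]
grip_width: 0.0328
grip_force: 25.0
```

```bash
python3 - <<'E'
from h import *
c=cam("wrist");cv2.imwrite("pics/w7.png",c["pixels"])
o=status.get_obs();print(o["grip_width"],o["grip_force"])
for x in nuts(c,(150,100,560,255)): print(x)
go([.499,.349,.155],-7)
# rim check: bright/dark ellipse via Hough on edges
g=cv2.medianBlur(cv2.cvtColor(c["pixels"],cv2.COLOR_BGR2GRAY),3)
print(proj(c,[.499,.349,.1]))
h=cv2.HoughCircles(g[:300],cv2.HOUGH_GRADIENT,1.5,20,param1=120,param2=40,minRadius=40,maxRadius=75)
print(h,[ray(c,k[0],k[1],.1).round(4) for k in h[0][:4]] if h is not None else 0)
E
```

```text
0.03251748803214668 24.999925224110484
(460, array([272., 222.]), array([0.5252, 0.348 , 0.049 ]))
t 9.3 pos [0.497  0.3534 0.2134] dpos [-0.0027 -0.0043  0.0584] drot [ 0.11 -0.16  0.14]
[270.32990106 212.11751322]
[[[273.75 198.75  42.55]
  [272.25 221.25  55.9 ]
  [165.75 231.75  49.3 ]
  [249.75 197.25  47.65]
  [293.25 213.75  67.45]
  [186.75 227.25  47.5 ]]] [array([0.4861, 0.3539, 0.1   ]), array([0.5085, 0.3497, 0.1   ]), array([0.5067, 0.2429, 0.1   ]), array([0.4818, 0.3311, 0.1   ])]
```

View pics/w7.png

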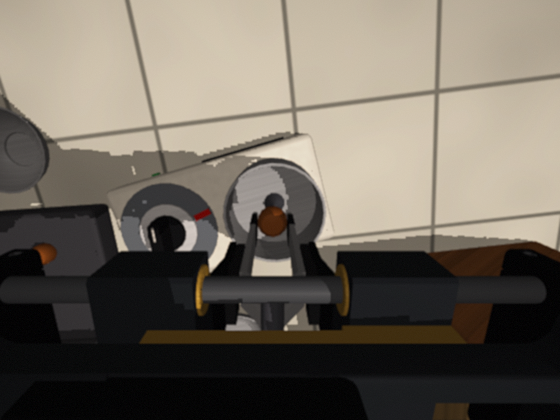

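Nut hangs between the tips at (272,222), over the cup mouth (≈225–327 × 158–247). Lower and release.

arm_command(
  delta_rot=[
    [0, 0, 0],
    [0, 0, 0],
    [0, 0, 0],
    [0, 0, 0],
    [0, 0, 0],
    [0, 0, 0],
    [0, 0, 0],
    [0, 0, 0],
    [0, 0, 0],
    [0, 0, 0],
    [0, 0, 0],
    [0, 0, 0],
  ],
  delta_pos=[
    [-0.002, -0.002, 0.015],
    [-0.002, -0.002, 0.035],
    [-0.002, -0.002, 0.055],
    [-0.002, -0.002, 0.058],
    [-0.002, -0.002, 0.058],
    [-0.002, -0.002, 0.058],
    [-0.002, -0.002, 0.058],
    [-0.002, -0.002, 0.058],
    [-0.002, -0.002, 0.058],
    [-0.002, -0.002, 0.035],
    [-0.002, -0.002, 0.01],
    [-0.002, -0.002, -0.01],
  ],
  gripper=[0.4, 0.4, 0.4, 0.4, 0.25, 0.13, 0.13, 0.13, 0.13, 0.13, 0.13, 0.13],
)

```text
time: 10.35
position: [0.5008, 0.3462, 0.2275]
tool_rot: [0.062, 0.998, 0.0, 0.001]
ft_force: [0.9, 0.0, -0.5]
grip_width: 0.038
grip_force: 4.7
```

```bash
python3 - <<'E'
from h import *
c=cam("wrist");cv2.imwrite("pics/w8.png",c["pixels"])
o=status.get_obs();print(o["grip_width"],o["grip_force"])
for x in nuts(c,(0,100,560,255)): print(x)
t=cam("top")
for x in blobs(t,(3,90,50),(20,255,255),10,(85,165,330,245)): print(cv2.contourArea(x),cen(x),ray(t,*cen(x),.049).round(4))
go([.5326,.0665,.195],-7)
E
```

```text
0.037657603244767524 4.658083766698837
(333, array([ 53., 246.]), array([0.5327, 0.0665, 0.049 ]))
(260, array([261., 191.]), array([0.4945, 0.334 , 0.049 ]))
72.0 (121.73611111111111, 221.40277777777777) [0.4947 0.3413 0.049 ]
78.0 (242.96794871794873, 213.07051282051282) [0.5327 0.0665 0.049 ]
74.0 (299.44594594594594, 196.33333333333331) [ 0.5809 -0.0604  0.049 ]
72.0 (239.44444444444446, 192.53472222222223) [0.5805 0.0785 0.049 ]
78.0 (270.05128205128204, 188.94871794871796) [0.5938 0.0085 0.049 ]
t 10.4 pos [0.503  0.3473 0.2302] dpos [-0.0635 -0.2752  0.0343] drot [ 0.3   0.49 -0.05]
```

In. Next nut (0.5327, 0.0665).

arm_command(
  delta_rot=[
    [0, 0, 0],
    [0, 0, 0],
    [0, 0, 0],
    [0, 0, 0],
    [0, 0, 0],
    [0, 0, 0],
    [0, 0, 0],
    [0, 0, 0],
    [0, 0, 0],
    [0, 0, 0],
    [0, 0, 0],
    [0, 0, 0],
  ],
  delta_pos=[
    [-0.003, -0.015, 0],
    [-0.01, -0.045, 0],
    [-0.02, -0.085, 0],
    [-0.03, -0.125, 0],
    [-0.04, -0.165, 0],
    [-0.048, -0.2, 0.01],
    [-0.055, -0.235, 0.025],
    [-0.06, -0.26, 0.04],
    [-0.063, -0.275, 0.055],
    [-0.063, -0.275, 0.06],
    [-0.063, -0.275, 0.06],
    [-0.063, -0.275, 0.06],
  ],
  gripper=[0.13, 0.13, 0.13, 0.13, 0.13, 0.13, 0.13, 0.13, 0.13, 0.13, 0.13, 0.13],
)

```text
time: 11.45
position: [0.5283, 0.0656, 0.1649]
tool_rot: [0.062, 0.998, 0.0, -0.001]
ft_force: [-0.2, 0.8, 0.5]
grip_width: 0.0381
grip_force: 4.7
```

```bash
python3 - <<'E'
from h import *
c=cam("wrist")
for x in nuts(c,(0,100,560,255)): print(x)
print(status.get_obs()["grip_width"])
go([.5327,.0665,.121],-7)
E
```

```text
(135, array([288., 249.]), array([0.5729, 0.0764, 0.049 ]))
(465, array([273., 213.]), array([0.5324, 0.066 , 0.049 ]))
0.03826754034424644
t 11.5 pos [0.5288 0.066  0.1655] dpos [-0.0038  0.001   0.0445] drot [ 0.01 -0.03 -0.02]
```

arm_command(
  delta_rot=[
    [0, 0, 0],
    [0, 0, 0],
    [0, 0, 0],
    [0, 0, 0],
    [0, 0, 0],
    [0, 0, 0],
    [0, 0, 0],
    [0, 0, 0],
    [0, 0, 0],
    [0, 0, 0],
    [0, 0, 0],
    [0, 0, 0],
  ],
  delta_pos=[
    [-0.0037, 0.0005, 0.005],
    [-0.0037, 0.0005, 0.025],
    [-0.0037, 0.0005, 0.04],
    [-0.0037, 0.0005, 0.0445],
    [-0.0037, 0.0005, 0.0445],
    [-0.0037, 0.0005, 0.0445],
    [-0.0037, 0.0005, 0.0445],
    [-0.0037, 0.0005, 0.0445],
    [-0.0037, 0.0005, 0.0445],
    [-0.0037, 0.0005, 0.0445],
    [-0.0037, 0.0005, 0.035],
    [-0.0037, 0.0005, 0.015],
  ],
  gripper=[0.13, 0.13, 0.13, 0.13, 0.13, 0.25, 0.4, 0.4, 0.4, 0.4, 0.4, 0.4],
)

```text
time: 12.5
position: [0.531, 0.0654, 0.1495]
tool_rot: [0.062, 0.998, 0.0, -0.003]
ft_force: [-0.3, -0.3, -0.9]
grip_width: 0.0326
grip_force: 25.0
```

```bash
python3 - <<'E'
from h import *
print(status.get_obs()["grip_width"])
go([.499,.349,.215],-7)
E
```

```text
0.03258660197393172
t 12.5 pos [0.531  0.0654 0.1495] dpos [ 0.067   0.2775 -0.0652] drot [-0.01 -0.31 -0.07]
```

arm_command(
  delta_rot=[
    [0, 0, 0],
    [0, 0, 0],
    [0, 0, 0],
    [0, 0, 0],
    [0, 0, 0],
    [0, 0, 0],
    [0, 0, 0],
    [0, 0, 0],
    [0, 0, 0],
    [0, 0, 0],
    [0, 0, 0],
    [0, 0, 0],
  ],
  delta_pos=[
    [0, 0, -0.025],
    [0.005, 0.015, -0.05],
    [0.012, 0.045, -0.065],
    [0.022, 0.085, -0.065],
    [0.032, 0.125, -0.065],
    [0.042, 0.165, -0.065],
    [0.05, 0.2, -0.065],
    [0.057, 0.235, -0.065],
    [0.063, 0.26, -0.065],
    [0.067, 0.278, -0.065],
    [0.067, 0.278, -0.065],
    [0.067, 0.278, -0.065],
  ],
  gripper=[0.4, 0.4, 0.4, 0.4, 0.4, 0.4, 0.4, 0.4, 0.4, 0.4, 0.4, 0.4],
)

```text
time: 13.5
position: [0.5, 0.3501, 0.2159]
tool_rot: [0.06, 0.998, -0.0, 0.0]
ft_force: [0.3, -0.2, -0.1]
grip_width: 0.033
grip_force: 25.0
```

```bash
python3 - <<'E'
from h import *
c=cam("wrist")
for x in nuts(c,(150,100,560,255)): print(x)
print(status.get_obs()["grip_width"])
go([.499,.349,.156],-7)
E
```

```text
(465, array([272., 221.]), array([0.5285, 0.3471, 0.049 ]))
(279, array([257., 194.]), array([0.4946, 0.3338, 0.049 ]))
0.03259886098202278
t 13.6 pos [0.5002 0.3492 0.2158] dpos [ 0.0012 -0.0003  0.0598] drot [-0.05  0.   -0.01]
```

arm_command(
  delta_rot=[
    [0, 0, 0],
    [0, 0, 0],
    [0, 0, 0],
    [0, 0, 0],
    [0, 0, 0],
    [0, 0, 0],
    [0, 0, 0],
    [0, 0, 0],
    [0, 0, 0],
    [0, 0, 0],
    [0, 0, 0],
    [0, 0, 0],
  ],
  delta_pos=[
    [-0.01, 0.005, 0.015],
    [-0.01, 0.005, 0.035],
    [-0.01, 0.005, 0.055],
    [-0.01, 0.005, 0.06],
    [-0.01, 0.005, 0.06],
    [-0.01, 0.005, 0.06],
    [-0.01, 0.005, 0.06],
    [-0.01, 0.005, 0.06],
    [-0.01, 0.005, 0.06],
    [-0.005, 0, 0.035],
    [0, 0, 0.01],
    [0, 0, -0.01],
  ],
  gripper=[0.4, 0.4, 0.4, 0.4, 0.25, 0.13, 0.13, 0.13, 0.13, 0.13, 0.13, 0.13],
)

```text
time: 14.55
position: [0.4998, 0.3496, 0.2274]
tool_rot: [0.061, 0.998, 0.0, 0.0]
ft_force: [-0.1, 0.0, -0.7]
grip_width: 0.0379
grip_force: 4.7
```

```bash
cat >> h.py <<'E'
def topnuts():
    t=cam("top")
    for x in blobs(t,(3,90,50),(20,255,255),10,(85,165,330,245)): print(cv2.contourArea(x),np.round(cen(x)),ray(t,*cen(x),.049).round(4))
E
python3 - <<'E'
from h import *
print(status.get_obs()["grip_width"]); topnuts()
for x in nuts(cam("wrist"),(150,100,560,255)): print(x)
go([.5805,.0785,.165],-7)
E
```

```text
0.03788193042807809
70.0 [122. 221.] [0.4947 0.3413 0.049 ]
75.0 [299. 196.] [ 0.5808 -0.0603  0.049 ]
72.0 [239. 193.] [0.5805 0.0785 0.049 ]
78.0 [270. 189.] [0.5938 0.0085 0.049 ]
(68, array([557., 234.]), array([0.5998, 0.7026, 0.049 ]))
(222, array([276., 213.]), array([0.529 , 0.3533, 0.049 ]))
(253, array([256., 188.]), array([0.4944, 0.3339, 0.049 ]))
t 14.7 pos [0.5029 0.3509 0.2302] dpos [-0.1098 -0.2612  0.0648] drot [ 0.29  0.48 -0.03]
```

arm_command(
  delta_rot=[
    [0, 0, 0],
    [0, 0, 0],
    [0, 0, 0],
    [0, 0, 0],
    [0, 0, 0],
    [0, 0, 0],
    [0, 0, 0],
    [0, 0, 0],
    [0, 0, 0],
    [0, 0, 0],
    [0, 0, 0],
    [0, 0, 0],
  ],
  delta_pos=[
    [-0.006, -0.015, 0],
    [-0.018, -0.043, 0],
    [-0.033, -0.08, 0],
    [-0.048, -0.118, 0],
    [-0.064, -0.155, 0],
    [-0.079, -0.19, 0.01],
    [-0.092, -0.222, 0.025],
    [-0.104, -0.248, 0.04],
    [-0.11, -0.262, 0.055],
    [-0.11, -0.262, 0.063],
    [-0.11, -0.262, 0.063],
    [-0.11, -0.262, 0.063],
  ],
  gripper=[0.13, 0.13, 0.13, 0.13, 0.13, 0.13, 0.13, 0.13, 0.13, 0.13, 0.13, 0.13],
)

```text
time: 15.65
position: [0.5766, 0.0767, 0.1618]
tool_rot: [0.062, 0.998, 0.0, -0.001]
ft_force: [-0.3, 0.9, -0.7]
grip_width: 0.0379
grip_force: 4.7
```

```bash
python3 - <<'E'
from h import *
c=cam("wrist")
for x in nuts(c,(0,100,560,255)): print(x)
print(status.get_obs()["grip_width"])
go([.5805,.0785,.121],-7)
E
```

```text
(474, array([205., 234.]), array([0.5933, 0.0078, 0.049 ]))
(509, array([135., 230.]), array([ 0.5805, -0.0607,  0.049 ]))
(478, array([273., 213.]), array([0.58  , 0.0777, 0.049 ]))
0.03813045775286891
t 15.7 pos [0.5771 0.0771 0.1626] dpos [-0.0032  0.0018  0.0416] drot [ 0.02 -0.03  0.  ]
```

arm_command(
  delta_rot=[
    [0, 0, 0],
    [0, 0, 0],
    [0, 0, 0],
    [0, 0, 0],
    [0, 0, 0],
    [0, 0, 0],
    [0, 0, 0],
    [0, 0, 0],
    [0, 0, 0],
    [0, 0, 0],
    [0, 0, 0],
    [0, 0, 0],
  ],
  delta_pos=[
    [-0.003, 0.001, 0.005],
    [-0.003, 0.001, 0.025],
    [-0.003, 0.001, 0.038],
    [-0.003, 0.001, 0.0415],
    [-0.003, 0.001, 0.0415],
    [-0.003, 0.001, 0.0415],
    [-0.003, 0.001, 0.0415],
    [-0.003, 0.001, 0.0415],
    [-0.003, 0.001, 0.0415],
    [-0.003, 0.001, 0.0415],
    [-0.003, 0.001, 0.03],
    [-0.003, 0.001, 0.005],
  ],
  gripper=[0.13, 0.13, 0.13, 0.13, 0.13, 0.25, 0.4, 0.4, 0.4, 0.4, 0.4, 0.4],
)

```text
time: 16.7
position: [0.578, 0.0765, 0.1557]
tool_rot: [0.062, 0.998, -0.0, -0.004]
ft_force: [-0.6, 0.3, -0.4]
grip_width: 0.033
grip_force: 25.0
```

```bash
python3 - <<'E'
from h import *
print(status.get_obs()["grip_width"])
go([.499,.349,.215],-7)
E
```

```text
0.03303508093657122
t 16.7 pos [0.578  0.0765 0.1557] dpos [ 0.1124  0.2606 -0.0587] drot [-0.04 -0.43 -0.07]
```

arm_command(
  delta_rot=[
    [0, 0, 0],
    [0, 0, 0],
    [0, 0, 0],
    [0, 0, 0],
    [0, 0, 0],
    [0, 0, 0],
    [0, 0, 0],
    [0, 0, 0],
    [0, 0, 0],
    [0, 0, 0],
    [0, 0, 0],
    [0, 0, 0],
  ],
  delta_pos=[
    [0, 0, -0.025],
    [0.006, 0.014, -0.05],
    [0.018, 0.042, -0.06],
    [0.034, 0.079, -0.06],
    [0.05, 0.116, -0.06],
    [0.066, 0.153, -0.06],
    [0.081, 0.188, -0.06],
    [0.095, 0.22, -0.06],
    [0.106, 0.245, -0.06],
    [0.112, 0.26, -0.06],
    [0.112, 0.26, -0.06],
    [0.112, 0.26, -0.06],
  ],
  gripper=[0.4, 0.4, 0.4, 0.4, 0.4, 0.4, 0.4, 0.4, 0.4, 0.4, 0.4, 0.4],
)

```text
time: 17.7
position: [0.5009, 0.349, 0.2181]
tool_rot: [0.06, 0.998, -0.0, 0.0]
ft_force: [-0.5, -0.4, -0.4]
grip_width: 0.0325
grip_force: 25.0
```

```bash
python3 - <<'E'
from h import *
c=cam("wrist")
for x in nuts(c,(150,100,560,255)): print(x)
print(status.get_obs()["grip_width"])
go([.499,.349,.156],-7)
E
```

```text
(478, array([273., 220.]), array([0.5299, 0.3463, 0.049 ]))
(273, array([258., 193.]), array([0.4946, 0.334 , 0.049 ]))
0.03313281854822796
t 17.8 pos [0.5013 0.3481 0.218 ] dpos [0.0025 0.0007 0.062 ] drot [-0.04  0.03 -0.01]
```

arm_command(
  delta_rot=[
    [0, 0, 0],
    [0, 0, 0],
    [0, 0, 0],
    [0, 0, 0],
    [0, 0, 0],
    [0, 0, 0],
    [0, 0, 0],
    [0, 0, 0],
    [0, 0, 0],
    [0, 0, 0],
    [0, 0, 0],
    [0, 0, 0],
  ],
  delta_pos=[
    [0.006, 0.012, 0.015],
    [0.006, 0.012, 0.035],
    [0.006, 0.012, 0.055],
    [0.006, 0.012, 0.06],
    [0.006, 0.012, 0.06],
    [0.006, 0.012, 0.06],
    [0.006, 0.012, 0.06],
    [0.006, 0.012, 0.06],
    [0.006, 0.012, 0.06],
    [0.006, 0.01, 0.035],
    [0.002, 0, 0.01],
    [0.002, 0, -0.01],
  ],
  gripper=[0.4, 0.4, 0.4, 0.4, 0.25, 0.13, 0.13, 0.13, 0.13, 0.13, 0.13, 0.13],
)

```text
time: 18.75
position: [0.5001, 0.3477, 0.2295]
tool_rot: [0.062, 0.998, -0.0, 0.001]
ft_force: [0.6, 0.6, -0.8]
grip_width: 0.0378
grip_force: 4.7
```

```bash
python3 - <<'E'
from h import *
print(status.get_obs()["grip_width"]); topnuts()
for x in nuts(cam("wrist"),(150,100,560,255)): print(x)
go([.5938,.0085,.165],-7)
E
```

```text
0.037837664886749896
70.0 [108. 223.] [0.4886 0.3724 0.049 ]
72.0 [122. 221.] [0.4947 0.3413 0.049 ]
76.0 [299. 196.] [ 0.5808 -0.0604  0.049 ]
76.0 [270. 189.] [0.5939 0.0087 0.049 ]
(72, array([557., 233.]), array([0.5993, 0.7028, 0.049 ]))
(217, array([277., 213.]), array([0.5288, 0.3535, 0.049 ]))
(254, array([258., 188.]), array([0.4945, 0.334 , 0.049 ]))
(274, array([285., 180.]), array([0.4895, 0.3675, 0.049 ]))
t 18.9 pos [0.5021 0.3497 0.2322] dpos [-0.1325 -0.3277  0.0666] drot [ 0.3   0.48 -0.08]
```

Three in. Next nut (0.5939, 0.0086).

arm_command(
  delta_rot=[
    [0, 0, 0],
    [0, 0, 0],
    [0, 0, 0],
    [0, 0, 0],
    [0, 0, 0],
    [0, 0, 0],
    [0, 0, 0],
    [0, 0, 0],
    [0, 0, 0],
    [0, 0, 0],
    [0, 0, 0],
    [0, 0, 0],
  ],
  delta_pos=[
    [-0.006, -0.015, 0],
    [-0.018, -0.043, 0],
    [-0.033, -0.08, 0],
    [-0.048, -0.118, 0],
    [-0.064, -0.156, 0],
    [-0.079, -0.194, 0],
    [-0.094, -0.232, 0.01],
    [-0.11, -0.27, 0.025],
    [-0.122, -0.302, 0.04],
    [-0.13, -0.322, 0.055],
    [-0.134, -0.328, 0.065],
    [-0.134, -0.328, 0.065],
  ],
  gripper=[0.13, 0.13, 0.13, 0.13, 0.13, 0.13, 0.13, 0.13, 0.13, 0.13, 0.13, 0.13],
)

```text
time: 19.85
position: [0.5909, 0.0052, 0.1596]
tool_rot: [0.063, 0.998, 0.0, -0.002]
ft_force: [-0.1, 0.1, -0.8]
grip_width: 0.0377
grip_force: 4.7
```

```bash
python3 - <<'E'
from h import *
c=cam("wrist")
for x in nuts(c,(0,100,560,255)): print(x)
print(status.get_obs()["grip_width"])
go([.5938,.0086,.121],-7)
E
```

```text
(486, array([275., 213.]), array([0.5934, 0.0077, 0.049 ]))
(500, array([202., 209.]), array([ 0.5803, -0.061 ,  0.049 ]))
(596, array([ 22., 112.]), array([ 0.473, -0.202,  0.049]))
0.03783599361365966
t 19.9 pos [0.5909 0.0068 0.1608] dpos [-0.0028  0.0021  0.0398] drot [ 0.05 -0.23 -0.15]
```

arm_command(
  delta_rot=[
    [0, 0, 0],
    [0, 0, 0],
    [0, 0, 0],
    [0, 0, 0],
    [0, 0, 0],
    [0, 0, 0],
    [0, 0, 0],
    [0, 0, 0],
    [0, 0, 0],
    [0, 0, 0],
    [0, 0, 0],
    [0, 0, 0],
  ],
  delta_pos=[
    [-0.0015, 0.001, 0.005],
    [-0.0015, 0.001, 0.025],
    [-0.0015, 0.001, 0.036],
    [-0.0015, 0.001, 0.039],
    [-0.0015, 0.001, 0.039],
    [-0.0015, 0.001, 0.039],
    [-0.0015, 0.001, 0.039],
    [-0.0015, 0.001, 0.039],
    [-0.0015, 0.001, 0.039],
    [-0.0015, 0.001, 0.039],
    [-0.0015, 0.001, 0.025],
    [-0.0015, 0.001, 0.003],
  ],
  gripper=[0.13, 0.13, 0.13, 0.13, 0.13, 0.25, 0.4, 0.4, 0.4, 0.4, 0.4, 0.4],
)

```text
time: 20.9
position: [0.5918, 0.0076, 0.1579]
tool_rot: [0.062, 0.998, 0.0, -0.003]
ft_force: [-0.4, 0.7, -1.3]
grip_width: 0.0327
grip_force: 25.0
```

```bash
python3 - <<'E'
from h import *
print(status.get_obs()["grip_width"])
go([.499,.349,.215],-7)
E
```

```text
0.03268158106663189
t 20.9 pos [0.5918 0.0076 0.1579] dpos [ 0.1345  0.3274 -0.0562] drot [ 0.01 -0.33 -0.08]
```

arm_command(
  delta_rot=[
    [0, 0, 0],
    [0, 0, 0],
    [0, 0, 0],
    [0, 0, 0],
    [0, 0, 0],
    [0, 0, 0],
    [0, 0, 0],
    [0, 0, 0],
    [0, 0, 0],
    [0, 0, 0],
    [0, 0, 0],
    [0, 0, 0],
  ],
  delta_pos=[
    [0.004, 0.01, -0.025],
    [0.014, 0.034, -0.05],
    [0.028, 0.069, -0.058],
    [0.042, 0.105, -0.058],
    [0.057, 0.14, -0.058],
    [0.072, 0.176, -0.058],
    [0.087, 0.212, -0.058],
    [0.101, 0.247, -0.058],
    [0.115, 0.28, -0.058],
    [0.126, 0.308, -0.058],
    [0.133, 0.325, -0.058],
    [0.134, 0.327, -0.058],
  ],
  gripper=[0.4, 0.4, 0.4, 0.4, 0.4, 0.4, 0.4, 0.4, 0.4, 0.4, 0.4, 0.4],
)

```text
time: 21.9
position: [0.4994, 0.3519, 0.2177]
tool_rot: [0.06, 0.998, 0.001, 0.0]
ft_force: [0.3, 0.1, -1.5]
grip_width: 0.0327
grip_force: 25.0
```

```bash
python3 - <<'E'
from h import *
c=cam("wrist")
for x in nuts(c,(150,100,560,255)): print(x)
print(status.get_obs()["grip_width"])
go([.499,.349,.156],-7)
E
```

```text
(457, array([272., 221.]), array([0.5287, 0.349 , 0.049 ]))
(274, array([256., 194.]), array([0.4945, 0.3338, 0.049 ]))
(296, array([284., 187.]), array([0.4899, 0.3675, 0.049 ]))
0.0324256100233886
t 21.9 pos [0.4999 0.3504 0.2176] dpos [ 0.0007 -0.0015  0.0616] drot [0.02 0.   0.13]
```

arm_command(
  delta_rot=[
    [0, 0, 0],
    [0, 0, 0],
    [0, 0, 0],
    [0, 0, 0],
    [0, 0, 0],
    [0, 0, 0],
    [0, 0, 0],
    [0, 0, 0],
    [0, 0, 0],
    [0, 0, 0],
    [0, 0, 0],
    [0, 0, 0],
  ],
  delta_pos=[
    [-0.006, -0.012, 0.015],
    [-0.006, -0.012, 0.035],
    [-0.006, -0.012, 0.053],
    [-0.006, -0.012, 0.057],
    [-0.006, -0.012, 0.057],
    [-0.006, -0.012, 0.057],
    [-0.006, -0.012, 0.057],
    [-0.006, -0.012, 0.057],
    [-0.006, -0.012, 0.057],
    [-0.006, -0.01, 0.035],
    [0, 0, 0.01],
    [0, 0, -0.01],
  ],
  gripper=[0.4, 0.4, 0.4, 0.4, 0.25, 0.13, 0.13, 0.13, 0.13, 0.13, 0.13, 0.13],
)

```text
time: 22.95
position: [0.5006, 0.3499, 0.2293]
tool_rot: [0.061, 0.998, 0.001, 0.0]
ft_force: [0.5, 0.7, 0.1]
grip_width: 0.0379
grip_force: 4.7
```

```bash
python3 - <<'E'
from h import *
print(status.get_obs()["grip_width"]); topnuts()
for x in nuts(cam("wrist"),(150,100,560,255)): print(x)
go([.5808,-.0604,.165],-7)
E
```

```text
0.037895257472864985
143.5 [113. 225.] [0.4855 0.3594 0.049 ]
79.0 [126. 210.] [0.5222 0.3351 0.049 ]
76.0 [299. 196.] [ 0.5808 -0.0604  0.049 ]
(103, array([557., 231.]), array([0.5974, 0.7033, 0.049 ]))
(218, array([276., 212.]), array([0.5288, 0.3537, 0.049 ]))
(274, array([255., 210.]), array([0.5231, 0.3277, 0.049 ]))
(273, array([284., 180.]), array([0.4895, 0.3674, 0.049 ]))
(261, array([260., 176.]), array([0.4823, 0.3402, 0.049 ]))
t 23.1 pos [0.5033 0.3501 0.232 ] dpos [-0.1265 -0.3983  0.0661] drot [ 0.28  0.47 -0.  ]
```

Four in. Last nut (0.5808, −0.0604).

arm_command(
  delta_rot=[
    [0, 0, 0],
    [0, 0, 0],
    [0, 0, 0],
    [0, 0, 0],
    [0, 0, 0],
    [0, 0, 0],
    [0, 0, 0],
    [0, 0, 0],
    [0, 0, 0],
    [0, 0, 0],
    [0, 0, 0],
    [0, 0, 0],
  ],
  delta_pos=[
    [-0.005, -0.015, 0],
    [-0.014, -0.043, 0],
    [-0.026, -0.081, 0],
    [-0.038, -0.12, 0],
    [-0.05, -0.159, 0],
    [-0.062, -0.198, 0],
    [-0.075, -0.237, 0],
    [-0.088, -0.276, 0.01],
    [-0.1, -0.315, 0.025],
    [-0.112, -0.352, 0.04],
    [-0.121, -0.384, 0.055],
    [-0.128, -0.398, 0.065],
  ],
  gripper=[0.13, 0.13, 0.13, 0.13, 0.13, 0.13, 0.13, 0.13, 0.13, 0.13, 0.13, 0.13],
)

```text
time: 24.05
position: [0.5784, -0.0668, 0.1604]
tool_rot: [0.063, 0.998, -0.001, -0.001]
ft_force: [1.3, 0.0, -0.9]
grip_width: 0.0381
grip_force: 4.7
```

```bash
python3 - <<'E'
from h import *
c=cam("wrist")
for x in nuts(c,(0,100,560,255)): print(x)
print(status.get_obs()["grip_width"])
go([.5808,-.0604,.121],-7)
E
```

```text
(486, array([278., 212.]), array([ 0.5807, -0.0609,  0.049 ]))
(2395, array([ 64., 113.]), array([ 0.4664, -0.239 ,  0.049 ]))
0.03809377158293555
t 24.1 pos [ 0.5789 -0.0677  0.1589] dpos [-0.001   0.0075  0.0379] drot [-0.09 -0.15 -0.34]
```

arm_command(
  delta_rot=[
    [0, 0, 0],
    [0, 0, 0],
    [0, 0, 0],
    [0, 0, 0],
  ],
  delta_pos=[
    [0, 0, 0],
    [0, 0, 0],
    [0, 0, 0],
    [0, 0, 0],
  ],
  gripper=[0.13, 0.13, 0.13, 0.13],
)

```text
time: 24.43
position: [0.579, -0.0606, 0.1632]
tool_rot: [0.06, 0.998, 0.0, 0.0]
ft_force: [0.4, -0.3, -1.1]
grip_width: 0.0381
grip_force: 4.7
```

```bash
python3 - <<'E'
from h import *
go([.5808,-.0604,.121],-7)
E
```

```text
t 24.4 pos [ 0.579  -0.0606  0.1632] dpos [-0.0018  0.0004  0.0422] drot [0.01 0.04 0.07]
```

arm_command(
  delta_rot=[
    [0, 0, 0],
    [0, 0, 0],
    [0, 0, 0],
    [0, 0, 0],
    [0, 0, 0],
    [0, 0, 0],
    [0, 0, 0],
    [0, 0, 0],
    [0, 0, 0],
    [0, 0, 0],
    [0, 0, 0],
    [0, 0, 0],
  ],
  delta_pos=[
    [-0.0015, 0, 0.005],
    [-0.0015, 0, 0.025],
    [-0.0015, 0, 0.038],
    [-0.0015, 0, 0.0415],
    [-0.0015, 0, 0.0415],
    [-0.0015, 0, 0.0415],
    [-0.0015, 0, 0.0415],
    [-0.0015, 0, 0.0415],
    [-0.0015, 0, 0.0415],
    [-0.0015, 0, 0.0415],
    [-0.0015, 0, 0.025],
    [-0.0015, 0, 0.003],
  ],
  gripper=[0.13, 0.13, 0.13, 0.13, 0.13, 0.25, 0.4, 0.4, 0.4, 0.4, 0.4, 0.4],
)

```text
time: 25.43
position: [0.5789, -0.0621, 0.1583]
tool_rot: [0.062, 0.998, 0.001, -0.002]
ft_force: [-0.1, -0.7, -0.7]
grip_width: 0.0325
grip_force: 25.0
```

```bash
python3 - <<'E'
from h import *
print(status.get_obs()["grip_width"])
go([.499,.349,.215],-7)
E
```

```text
0.0324785858813442
t 25.4 pos [ 0.5789 -0.0621  0.1583] dpos [ 0.1301  0.3982 -0.0557] drot [ 0.05 -0.28 -0.07]
```

arm_command(
  delta_rot=[
    [0, 0, 0],
    [0, 0, 0],
    [0, 0, 0],
    [0, 0, 0],
    [0, 0, 0],
    [0, 0, 0],
    [0, 0, 0],
    [0, 0, 0],
    [0, 0, 0],
    [0, 0, 0],
    [0, 0, 0],
    [0, 0, 0],
  ],
  delta_pos=[
    [0.003, 0.01, -0.025],
    [0.012, 0.037, -0.05],
    [0.025, 0.076, -0.058],
    [0.038, 0.115, -0.058],
    [0.05, 0.154, -0.058],
    [0.063, 0.193, -0.058],
    [0.076, 0.232, -0.058],
    [0.089, 0.271, -0.058],
    [0.102, 0.31, -0.058],
    [0.115, 0.349, -0.058],
    [0.126, 0.384, -0.058],
    [0.13, 0.397, -0.058],
  ],
  gripper=[0.4, 0.4, 0.4, 0.4, 0.4, 0.4, 0.4, 0.4, 0.4, 0.4, 0.4, 0.4],
)

```text
time: 26.43
position: [0.4987, 0.3523, 0.2179]
tool_rot: [0.06, 0.998, 0.001, 0.0]
ft_force: [0.5, 0.1, -0.9]
grip_width: 0.0323
grip_force: 25.0
```

arm_command(
  delta_rot=[
    [0, 0, 0],
    [0, 0, 0],
    [0, 0, 0],
  ],
  delta_pos=[
    [0, 0, 0],
    [0, 0, 0],
    [0, 0, 0],
  ],
  gripper=[0.4, 0.4, 0.4],
)

```text
time: 26.68
position: [0.5004, 0.3462, 0.2174]
tool_rot: [0.062, 0.998, -0.001, -0.0]
ft_force: [0.3, -0.7, -0.4]
grip_width: 0.0322
grip_force: 25.0
```

```bash
python3 - <<'E'
from h import *
c=cam("wrist")
for x in nuts(c,(150,100,560,255)): print(x)
print(status.get_obs()["grip_width"])
go([.501,.358,.159],-7)
E
```

```text
(475, array([272., 222.]), array([0.5308, 0.3427, 0.049 ]))
(76, array([255., 212.]), array([0.5167, 0.3239, 0.049 ]))
(301, array([290., 186.]), array([0.4899, 0.3678, 0.049 ]))
(284, array([265., 182.]), array([0.4826, 0.3405, 0.049 ]))
0.03289043928226243
t 26.7 pos [0.5007 0.3459 0.2175] dpos [0.0012 0.0121 0.0585] drot [-0.05 -0.01 -0.15]
```

arm_command(
  delta_rot=[
    [0, 0, 0],
    [0, 0, 0],
    [0, 0, 0],
    [0, 0, 0],
    [0, 0, 0],
    [0, 0, 0],
    [0, 0, 0],
    [0, 0, 0],
    [0, 0, 0],
    [0, 0, 0],
    [0, 0, 0],
    [0, 0, 0],
  ],
  delta_pos=[
    [-0.003, 0.012, 0.015],
    [-0.003, 0.012, 0.035],
    [-0.003, 0.012, 0.053],
    [-0.003, 0.012, 0.057],
    [-0.003, 0.012, 0.057],
    [-0.003, 0.012, 0.057],
    [-0.003, 0.012, 0.057],
    [-0.003, 0.012, 0.057],
    [-0.003, 0.012, 0.057],
    [-0.003, 0.01, 0.035],
    [0, 0, 0.01],
    [0, 0, -0.01],
  ],
  gripper=[0.4, 0.4, 0.4, 0.4, 0.25, 0.13, 0.13, 0.13, 0.13, 0.13, 0.13, 0.13],
)

```text
time: 27.73
position: [0.4997, 0.3466, 0.2291]
tool_rot: [0.062, 0.998, -0.0, -0.0]
ft_force: [0.9, 0.5, -0.8]
grip_width: 0.0378
grip_force: 4.7
```

```bash
python3 - <<'E'
from h import *
print(status.get_obs()["grip_width"]); topnuts()
c=cam("wrist")
for x in nuts(c,(150,100,560,255)): print(x)
cv2.imwrite("pics/w9.png",c["pixels"])
go([.4535,-.26,.23],-7)
E
```

```text
0.0377926628459289
142.5 [113. 225.] [0.4854 0.3596 0.049 ]
74.5 [126. 210.] [0.522  0.3348 0.049 ]
(42, array([558., 235.]), array([0.6023, 0.7021, 0.049 ]))
(288, array([256., 211.]), array([0.5234, 0.3274, 0.049 ]))
(780, array([282., 196.]), array([0.5085, 0.3608, 0.049 ]))
(262, array([262., 177.]), array([0.4824, 0.3402, 0.049 ]))
t 27.8 pos [0.5027 0.3487 0.2321] dpos [-0.026  -0.6101 -0.0007] drot [ 0.29  0.47 -0.06]
```

View pics/w9.png

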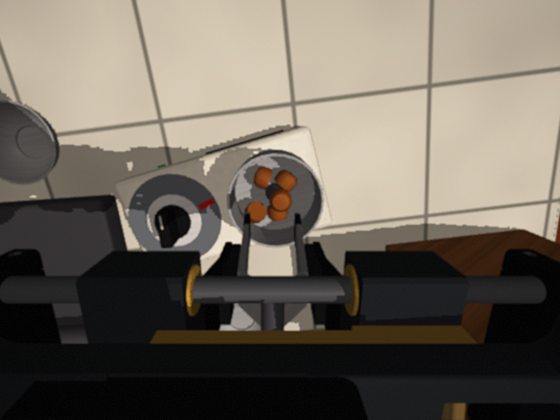

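w9: five nuts in the cup at (263,177), (286,181), (281,201), (278,212), (257,211), none left on the slab. Return the tongs.

arm_command(
  delta_rot=[
    [0, 0, 0],
    [0, 0, 0],
    [0, 0, 0],
    [0, 0, 0],
    [0, 0, 0],
    [0, 0, 0],
    [0, 0, 0],
    [0, 0, 0],
    [0, 0, 0],
    [0, 0, 0],
    [0, 0, 0],
    [0, 0, 0],
  ],
  delta_pos=[
    [-0.001, -0.015, 0],
    [-0.002, -0.043, 0],
    [-0.004, -0.081, 0],
    [-0.006, -0.12, 0],
    [-0.008, -0.159, 0],
    [-0.01, -0.198, 0],
    [-0.011, -0.237, 0],
    [-0.012, -0.276, 0],
    [-0.013, -0.315, 0],
    [-0.015, -0.354, 0],
    [-0.017, -0.393, 0],
    [-0.018, -0.43, 0],
  ],
  gripper=[0.13, 0.13, 0.13, 0.13, 0.13, 0.13, 0.13, 0.13, 0.13, 0.13, 0.13, 0.13],
)

```text
time: 28.83
position: [0.4636, -0.0835, 0.2265]
tool_rot: [0.062, 0.998, 0.0, -0.001]
ft_force: [-0.1, -0.7, -0.8]
grip_width: 0.0374
grip_force: 4.7
```

arm_command(
  delta_rot=[
    [0, 0, 0],
    [0, 0, 0],
    [0, 0, 0],
    [0, 0, 0],
    [0, 0, 0],
    [0, 0, 0],
    [0, 0, 0],
    [0, 0, 0],
    [0, 0, 0],
    [0, 0, 0],
  ],
  delta_pos=[
    [-0.001, -0.036, 0],
    [-0.003, -0.072, 0],
    [-0.005, -0.108, 0],
    [-0.006, -0.138, 0],
    [-0.007, -0.16, 0.01],
    [-0.008, -0.175, 0.03],
    [-0.008, -0.18, 0.05],
    [-0.008, -0.18, 0.06],
    [-0.008, -0.18, 0.06],
    [-0.008, -0.18, 0.06],
  ],
  gripper=[0.13, 0.13, 0.13, 0.13, 0.13, 0.13, 0.13, 0.13, 0.13, 0.13],
)

```text
time: 29.67
position: [0.4501, -0.2599, 0.1666]
tool_rot: [0.061, 0.998, 0.001, -0.001]
ft_force: [0.6, -0.3, -0.1]
grip_width: 0.0378
grip_force: 4.7
```

```bash
python3 - <<'E'
from h import *
c=cam("wrist");cv2.imwrite("pics/w10.png",c["pixels"])
print(status.get_obs()["grip_width"],tips(c))
for k in blobs(c,(3,110,40),(20,255,255),200,(180,120,380,250)):
    x,y,w,h=cv2.boundingRect(k);print(x,y,w,h,[ray(c,*p,.045).round(4) for p in [(x,y),(x+w,y),(x+w,y+h)]],cen(k),ray(c,*cen(k),.04))
topnuts()
go([.4533,-.2607,.084],-7)
E
```

```text
0.03782995404501219 [array([250. , 230.8]), array([249.5, 210.7]), array([293.9, 230.8]), array([294.3, 210.8])]
227 184 90 46 [array([ 0.4209, -0.3005,  0.045 ]), array([ 0.4318, -0.2129,  0.045 ]), array([ 0.4795, -0.2167,  0.045 ])] (270.7920417301389, 205.80298204311498) [ 0.44946413 -0.26079902  0.04      ]
385.5 [116. 216.] [0.5055 0.3561 0.049 ]
t 29.8 pos [ 0.4514 -0.2606  0.1682] dpos [-0.0018  0.0002  0.0842] drot [-0.02  0.04 -0.  ]
```

arm_command(
  delta_rot=[
    [0, 0, 0],
    [0, 0, 0],
    [0, 0, 0],
    [0, 0, 0],
    [0, 0, 0],
    [0, 0, 0],
    [0, 0, 0],
    [0, 0, 0],
  ],
  delta_pos=[
    [-0.0018, 0, 0.01],
    [-0.0018, 0, 0.025],
    [-0.0018, 0, 0.04],
    [-0.0018, 0, 0.055],
    [-0.0018, 0, 0.068],
    [-0.0018, 0, 0.078],
    [-0.0018, 0, 0.083],
    [-0.0018, 0, 0.083],
  ],
  gripper=[0.13, 0.13, 0.13, 0.13, 0.13, 0.13, 0.13, 0.13],
)

```text
time: 30.43
position: [0.4527, -0.2607, 0.0837]
tool_rot: [0.061, 0.998, 0.0, -0.001]
ft_force: [-0.4, -0.6, -1.8]
grip_width: 0.0378
grip_force: 4.7
```

Open gently, then rise.

arm_command(
  delta_rot=[
    [0, 0, 0],
    [0, 0, 0],
    [0, 0, 0],
    [0, 0, 0],
    [0, 0, 0],
    [0, 0, 0],
    [0, 0, 0],
    [0, 0, 0],
    [0, 0, 0],
    [0, 0, 0],
    [0, 0, 0],
    [0, 0, 0],
  ],
  delta_pos=[
    [0, 0, 0],
    [0, 0, 0],
    [0, 0, 0],
    [0, 0, 0],
    [0, 0, 0],
    [0, 0, 0],
    [0, 0, -0.01],
    [0, 0, -0.03],
    [0, 0, -0.06],
    [0, 0, -0.09],
    [0, 0, -0.11],
    [0, 0, -0.11],
  ],
  gripper=[0.06, 0, -0.2, -0.6, -1, -1, -1, -1, -1, -1, -1, -1],
)

```text
time: 31.43
position: [0.4553, -0.2633, 0.1998]
tool_rot: [0.061, 0.998, -0.003, 0.004]
ft_force: [1.1, 0.3, -0.8]
grip_width: 0.0868
grip_force: 0.0
```

```bash
python3 - <<'E'
from h import *
c=cam("wrist");cv2.imwrite("pics/w11.png",c["pixels"])
# pin: dark blob above stand
p=proj(c,[.453,-.260,.139]);print("expected pin px",p)
g=cv2.cvtColor(c["pixels"],cv2.COLOR_BGR2GRAY);print(g[225:256:3,240:306:6])
for k in blobs(c,(100,120,40),(130,255,255),100): e=cv2.minEnclosingCircle(k);print(e,ray(c,*e[0],.012),cv2.boundingRect(k))
t=cam("top")
for k in blobs(t,(100,120,40),(130,255,255),100): e=cv2.fitEllipse(cv2.convexHull(k));print("top",e,ray(t,*e[0],.011))
go([.583,-.3385,.2],-7)
E
```

```text
expected pin px [276.08598853 223.21228637]
[[177 180 114  53  56  24  28 123 128 133 184]
 [178 179 109 160  58  23  28 125 147 185 183]
 [177 179 102 184 176  22  28 160 184 184 181]
 [176 178 103 182 184  29  23 187 182 183 182]
 [177 178 104 183 183 182 174 184 182 181 182]
 [177 178 113 183 182 183 184 183 182 183 181]
 [177 179 125 183 182 182 183 182 183 183 180]
 [178 178 140 182 183 182 183 182 182 181 180]
 [175 181 156 182 183 182 182 182 182 180 180]
 [ 44 120 167 176 182 182 182 182 181 180 179]
 [ 62  50 153 166 182 181 182 181 180 180 180]]
((230.48666381835938, 303.5), 37.51676559448242) [ 0.60379708 -0.34017307  0.012     ] (193, 302, 76, 24)
((234.0, 268.0), 34.92859649658203) [ 0.55111774 -0.32680093  0.012     ] (200, 250, 69, 27)
top ((407.2020568847656, 199.6582489013672), (25.341848373413086, 45.27333068847656), 42.37207794189453) [ 0.59938901 -0.31874939  0.011     ]
t 31.5 pos [ 0.4532 -0.2615  0.1959] dpos [-0.1383 -0.0605 -0.0037] drot [-0.09  0.13 -0.06]
```

Tongs stand where they were (dark pin column at ~(272,228)). Over to the lid.

arm_command(
  delta_rot=[
    [0, 0, 0],
    [0, 0, 0],
    [0, 0, 0],
    [0, 0, 0],
    [0, 0, 0],
    [0, 0, 0],
    [0, 0, 0],
    [0, 0, 0],
    [0, 0, 0],
  ],
  delta_pos=[
    [-0.008, -0.004, -0.004],
    [-0.03, -0.013, -0.004],
    [-0.055, -0.024, -0.004],
    [-0.08, -0.035, -0.004],
    [-0.105, -0.046, -0.004],
    [-0.125, -0.055, -0.004],
    [-0.138, -0.06, -0.004],
    [-0.138, -0.06, -0.004],
    [-0.138, -0.06, -0.004],
  ],
  gripper=[-1, -1, -1, -1, -1, -1, -1, -1, -1],
)

```text
time: 32.28
position: [0.5815, -0.337, 0.1964]
tool_rot: [0.061, 0.998, 0.001, -0.002]
ft_force: [-0.3, 1.2, -0.4]
grip_width: 0.087
grip_force: 0.0
```

```bash
python3 - <<'E'
from h import *
c=cam("wrist");cv2.imwrite("pics/w12.png",c["pixels"])
for k in blobs(c,(100,100,30),(130,255,255),100):
    e=cv2.fitEllipse(cv2.convexHull(k));print(e,ray(c,*e[0],.011),cv2.boundingRect(k))
    x,y,w,h=cv2.boundingRect(k);print([ray(c,*p,.011).round(4) for p in [(x,y+h/2),(x+w,y+h/2),(x+w/2,y),(x+w/2,y+h)]])
m=cv2.inRange(cv2.cvtColor(c["pixels"],cv2.COLOR_BGR2HSV),(100,100,30),(130,255,255))
print(proj(c,[.583,-.3385,.036]))
go([.583,-.3385,.1],-7)
E
```

```text
((270.33807373046875, 193.35008239746094), (92.0249252319336, 94.43638610839844), 93.61714172363281) [ 0.58037142 -0.33842031  0.011     ] (223, 148, 95, 92)
[array([ 0.5741, -0.3955,  0.011 ]), array([ 0.5883, -0.2811,  0.011 ]), array([ 0.527 , -0.3316,  0.011 ]), array([ 0.6404, -0.3457,  0.011 ])]
[270.47394878 200.27763834]
t 32.3 pos [ 0.5809 -0.3366  0.1968] dpos [-0.0027 -0.0019  0.0967] drot [ 0.14 -0.23 -0.06]
```

arm_command(
  delta_rot=[
    [0, 0, 0],
    [0, 0, 0],
    [0, 0, 0],
    [0, 0, 0],
    [0, 0, 0],
    [0, 0, 0],
    [0, 0, 0],
    [0, 0, 0],
    [0, 0, 0],
  ],
  delta_pos=[
    [-0.002, -0.002, 0.02],
    [-0.002, -0.002, 0.05],
    [-0.002, -0.002, 0.08],
    [-0.002, -0.002, 0.11],
    [-0.002, -0.002, 0.13],
    [-0.002, -0.002, 0.145],
    [-0.002, -0.002, 0.15],
    [-0.002, -0.002, 0.15],
    [-0.002, -0.002, 0.15],
  ],
  gripper=[-1, -1, -1, -1, -1, -1, -1, -1, -1],
)

```text
time: 33.08
position: [0.5839, -0.3398, 0.0491]
tool_rot: [0.062, 0.998, 0.0, -0.0]
ft_force: [0.2, 0.4, -0.3]
grip_width: 0.0871
grip_force: 0.0
```

```bash
python3 - <<'E'
from h import *
go([.583,-.3385,.017],-7)
E
```

```text
t 33.1 pos [ 0.5839 -0.3398  0.0491] dpos [0.001  0.0012 0.0321] drot [ 0.   -0.01 -0.06]
```

arm_command(
  delta_rot=[
    [0, 0, 0],
    [0, 0, 0],
    [0, 0, 0],
    [0, 0, 0],
    [0, 0, 0],
    [0, 0, 0],
    [0, 0, 0],
    [0, 0, 0],
    [0, 0, 0],
    [0, 0, 0],
    [0, 0, 0],
    [0, 0, 0],
  ],
  delta_pos=[
    [0.001, 0.001, 0.015],
    [0.001, 0.001, 0.027],
    [0.001, 0.001, 0.032],
    [0.001, 0.001, 0.032],
    [0.001, 0.001, 0.032],
    [0.001, 0.001, 0.032],
    [0.001, 0.001, 0.032],
    [0.001, 0.001, 0.032],
    [0.001, 0.001, 0.032],
    [0.001, 0.001, 0.032],
    [0.001, 0.001, 0.032],
    [0.001, 0.001, 0.032],
  ],
  gripper=[-1, -1, -1, -1, 0, 0.3, 0.6, 0.6, 0.6, 0.6, 0.6, 0.6],
  grip_force=25,
)

```text
time: 34.08
position: [0.5834, -0.3389, 0.0166]
tool_rot: [0.062, 0.998, -0.0, 0.0]
ft_force: [0.7, -0.5, 0.1]
grip_width: 0.0418
grip_force: 0.0
```

arm_command(
  delta_rot=[
    [0, 0, 0],
    [0, 0, 0],
    [0, 0, 0],
    [0, 0, 0],
    [0, 0, 0],
    [0, 0, 0],
    [0, 0, 0],
    [0, 0, 0],
    [0, 0, 0],
    [0, 0, 0],
    [0, 0, 0],
  ],
  delta_pos=[
    [0, 0, -0.005],
    [0, 0, -0.015],
    [0, 0, -0.03],
    [0, 0, -0.05],
    [0, 0, -0.075],
    [0, 0, -0.1],
    [0, 0, -0.125],
    [0, 0, -0.145],
    [0, 0, -0.16],
    [0, 0, -0.16],
    [0, 0, -0.16],
  ],
  gripper=[0.6, 0.6, 0.6, 0.6, 0.6, 0.6, 0.6, 0.6, 0.6, 0.6, 0.6],
)

```text
time: 35.0
position: [0.5838, -0.3392, 0.1782]
tool_rot: [0.062, 0.998, -0.001, 0.001]
ft_force: [-0.1, 0.4, -0.9]
grip_width: 0.0176
grip_force: 0.0
```

```bash
python3 - <<'E'
from h import *
c=cam("wrist");cv2.imwrite("pics/w13.png",c["pixels"])
o=status.get_obs();print(o["grip_width"],o["grip_force"])
T=R.from_quat(o["tool_rot"])
for k in blobs(c,(100,100,30),(130,255,255),100):
    e=cv2.fitEllipse(cv2.convexHull(k));z=o["position"][2]-.006;w=ray(c,*e[0],z);print(e,w,T.inv().apply(w-o["position"]),cv2.boundingRect(k))
topnuts()
go([.4995,.349,.2],-7)
E
```

```text
0.017392748169765916 0.0
((272.59295654296875, 193.44789123535156), (97.08399963378906, 99.4429931640625), 92.66840362548828) [ 0.54490959 -0.33397063  0.17066767] [ 3.84339299e-02 -6.97924150e-05  6.00191485e-03] (223, 145, 100, 98)
386.5 [116. 216.] [0.5055 0.3561 0.049 ]
t 35.1 pos [ 0.5826 -0.3383  0.1757] dpos [ 0.167   0.6719 -0.0233] drot [ 0.06 -0.1  -0.06]
```

The fingers had not closed before the lift. Reopen, re-measure, and retry.

```bash
python3 - <<'E'
from h import *
c=cam("wrist")
for k in blobs(c,(100,100,30),(130,255,255),100):
    x,y,w,h=cv2.boundingRect(k);P=[ray(c,*p,.011) for p in [(x,y+h/2),(x+w,y+h/2),(x+w/2,y),(x+w/2,y+h)]];print((P[0]+P[1])/2,(P[2]+P[3])/2)
go([.583,-.3385,.017],-7)
E
```

```text
[ 0.5806805  -0.33785582  0.011     ] [ 0.58336595 -0.33819472  0.011     ]
t 35.1 pos [ 0.5825 -0.3382  0.1751] dpos [-0.001  -0.0005  0.1581] drot [ 0.09 -0.15 -0.06]
```

arm_command(
  delta_rot=[
    [0, 0, 0],
    [0, 0, 0],
    [0, 0, 0],
    [0, 0, 0],
    [0, 0, 0],
    [0, 0, 0],
    [0, 0, 0],
    [0, 0, 0],
    [0, 0, 0],
    [0, 0, 0],
    [0, 0, 0],
    [0, 0, 0],
  ],
  delta_pos=[
    [0, 0, 0],
    [0, 0, 0],
    [0, 0, 0],
    [0, 0, 0.01],
    [0, 0, 0.03],
    [0, 0, 0.05],
    [0, 0, 0.08],
    [0, 0, 0.11],
    [0, 0, 0.135],
    [0, 0, 0.152],
    [0, 0, 0.16],
    [0, 0, 0.16],
  ],
  gripper=[-0.2, -0.2, -0.2, -0.2, -0.2, -0.2, -0.2, -0.2, -0.2, -0.2, -0.2, -0.2],
)

```text
time: 36.15
position: [0.5822, -0.3379, 0.0143]
tool_rot: [0.062, 0.998, 0.001, -0.002]
ft_force: [-0.2, 0.2, 0.1]
grip_width: 0.052
grip_force: 0.0
```

arm_command(
  delta_rot=[
    [0, 0, 0],
    [0, 0, 0],
    [0, 0, 0],
    [0, 0, 0],
    [0, 0, 0],
    [0, 0, 0],
    [0, 0, 0],
    [0, 0, 0],
    [0, 0, 0],
    [0, 0, 0],
    [0, 0, 0],
    [0, 0, 0],
  ],
  delta_pos=[
    [0, 0, 0],
    [0, 0, 0],
    [0, 0, 0],
    [0, 0, 0],
    [0, 0, 0],
    [0, 0, 0],
    [0, 0, 0],
    [0, 0, 0],
    [0, 0, 0],
    [0, 0, 0],
    [0, 0, 0],
    [0, 0, 0],
  ],
  gripper=[0.6, 0.6, 0.6, 0.6, 0.6, 0.6, 0.6, 0.6, 0.6, 0.6, 0.6, 0.6],
)

```text
time: 37.15
position: [0.5836, -0.3391, 0.0171]
tool_rot: [0.062, 0.998, -0.0, 0.0]
ft_force: [0.2, 0.1, 4.6]
grip_width: 0.023
grip_force: 25.0
```

arm_command(
  delta_rot=[
    [0, 0, 0],
    [0, 0, 0],
    [0, 0, 0],
    [0, 0, 0],
    [0, 0, 0],
    [0, 0, 0],
    [0, 0, 0],
    [0, 0, 0],
    [0, 0, 0],
    [0, 0, 0],
    [0, 0, 0],
  ],
  delta_pos=[
    [0, 0, -0.005],
    [0, 0, -0.015],
    [0, 0, -0.03],
    [0, 0, -0.05],
    [0, 0, -0.075],
    [0, 0, -0.1],
    [0, 0, -0.125],
    [0, 0, -0.15],
    [0, 0, -0.17],
    [0, 0, -0.173],
    [0, 0, -0.173],
  ],
  gripper=[0.6, 0.6, 0.6, 0.6, 0.6, 0.6, 0.6, 0.6, 0.6, 0.6, 0.6],
)

```text
time: 38.07
position: [0.584, -0.3394, 0.1914]
tool_rot: [0.062, 0.998, -0.001, 0.001]
ft_force: [-0.5, -0.5, -0.7]
grip_width: 0.0235
grip_force: 25.0
```

```bash
python3 - <<'E'
from h import *
c=cam("wrist");cv2.imwrite("pics/w13.png",c["pixels"])
o=status.get_obs();print(o["grip_width"],o["grip_force"])
M={**c,"pose":c["mount"]}
# lid plate underside rim at tool z ~ +0.008 (plate 5..11mm); measure in tool frame
for k in blobs(c,(100,100,30),(130,255,255),100):
    x,y,w,h=cv2.boundingRect(k);print((x,y,w,h),[ray(M,*p,.008).round(4) for p in [(x,y+h/2),(x+w,y+h/2),(x+w/2,y)]])
go([.4995,.349,.19],-7)
E
```

```text
0.023368592366191758 24.999890327453613
(235, 302, 75, 29) [array([-0.0455, -0.0248,  0.008 ]), array([-0.0455,  0.0257,  0.008 ]), array([-0.0343,  0.0005,  0.008 ])]
(181, 162, 184, 115) [array([ 0.023 , -0.0553,  0.008 ]), array([0.023 , 0.0567, 0.008 ]), array([0.0577, 0.0007, 0.008 ])]
t 38.1 pos [ 0.5831 -0.3387  0.1895] dpos [ 1.675e-01  6.722e-01 -5.000e-04] drot [-0.   -0.   -0.06]
```

Lid held, centred in the fingers within 1 mm. To the cup.

arm_command(
  delta_rot=[
    [0, 0, 0],
    [0, 0, 0],
    [0, 0, 0],
    [0, 0, 0],
    [0, 0, 0],
    [0, 0, 0],
    [0, 0, 0],
    [0, 0, 0],
    [0, 0, 0],
    [0, 0, 0],
    [0, 0, 0],
    [0, 0, 0],
  ],
  delta_pos=[
    [0.003, 0.012, 0],
    [0.009, 0.036, 0],
    [0.017, 0.068, 0],
    [0.026, 0.102, 0],
    [0.034, 0.137, 0],
    [0.043, 0.172, 0],
    [0.052, 0.207, 0],
    [0.06, 0.242, 0],
    [0.069, 0.277, 0],
    [0.078, 0.312, 0],
    [0.087, 0.347, 0],
    [0.095, 0.382, 0],
  ],
  gripper=[0.6, 0.6, 0.6, 0.6, 0.6, 0.6, 0.6, 0.6, 0.6, 0.6, 0.6, 0.6],
)

```text
time: 39.12
position: [0.5332, 0.0544, 0.1876]
tool_rot: [0.062, 0.998, 0.0, -0.003]
ft_force: [-0.2, 0.1, 0.6]
grip_width: 0.0233
grip_force: 25.0
```

arm_command(
  delta_rot=[
    [0, 0, 0],
    [0, 0, 0],
    [0, 0, 0],
    [0, 0, 0],
    [0, 0, 0],
    [0, 0, 0],
    [0, 0, 0],
    [0, 0, 0],
    [0, 0, 0],
    [0, 0, 0],
    [0, 0, 0],
    [0, 0, 0],
  ],
  delta_pos=[
    [0.009, 0.035, 0],
    [0.018, 0.07, 0],
    [0.026, 0.105, 0],
    [0.035, 0.14, 0],
    [0.043, 0.175, 0],
    [0.052, 0.21, 0],
    [0.06, 0.24, 0],
    [0.066, 0.265, 0],
    [0.07, 0.282, 0],
    [0.072, 0.29, 0],
    [0.072, 0.29, 0],
    [0.072, 0.29, 0],
  ],
  gripper=[0.6, 0.6, 0.6, 0.6, 0.6, 0.6, 0.6, 0.6, 0.6, 0.6, 0.6, 0.6],
)

```text
time: 40.12
position: [0.499, 0.348, 0.1882]
tool_rot: [0.061, 0.998, -0.001, -0.001]
ft_force: [0.4, -0.1, -0.2]
grip_width: 0.0233
grip_force: 25.0
```

```bash
python3 - <<'E'
from h import *
print(status.get_obs()["grip_width"]); go([.4995,.349,.13],-7)
E
```

```text
0.02332743825445239
t 40.1 pos [0.499  0.348  0.1882] dpos [-0.0005  0.0012  0.0582] drot [-0.12 -0.13 -0.01]
```

arm_command(
  delta_rot=[
    [0, 0, 0],
    [0, 0, 0],
    [0, 0, 0],
    [0, 0, 0],
    [0, 0, 0],
    [0, 0, 0],
    [0, 0, 0],
  ],
  delta_pos=[
    [0, 0.001, 0.01],
    [0, 0.001, 0.03],
    [0, 0.001, 0.045],
    [0, 0.001, 0.055],
    [0, 0.001, 0.058],
    [0, 0.001, 0.058],
    [0, 0.001, 0.058],
  ],
  gripper=[0.6, 0.6, 0.6, 0.6, 0.6, 0.6, 0.6],
)

```text
time: 40.7
position: [0.5009, 0.3491, 0.1317]
tool_rot: [0.062, 0.998, 0.0, 0.0]
ft_force: [0.2, -0.2, -0.2]
grip_width: 0.0231
grip_force: 25.0
```

```bash
python3 - <<'E'
from h import *
go([.4995,.349,.1115],-7)
E
```

```text
t 40.7 pos [0.5009 0.3491 0.1317] dpos [ 0.0014 -0.0003  0.0202] drot [ 0.01  0.02 -0.11]
```

arm_command(
  delta_rot=[
    [0, 0, 0],
    [0, 0, 0],
    [0, 0, 0],
    [0, 0, 0],
    [0, 0, 0],
    [0, 0, 0],
    [0, 0, 0],
    [0, 0, 0],
  ],
  delta_pos=[
    [0.001, 0, 0.004],
    [0.001, 0, 0.008],
    [0.001, 0, 0.012],
    [0.001, 0, 0.015],
    [0.001, 0, 0.018],
    [0.001, 0, 0.02],
    [0.001, 0, 0.02],
    [0.001, 0, 0.02],
  ],
  gripper=[0.6, 0.6, 0.6, 0.6, 0.6, 0.6, 0.6, 0.6],
)

```text
time: 41.37
position: [0.4994, 0.3497, 0.1115]
tool_rot: [0.062, 0.998, 0.0, -0.0]
ft_force: [0.6, -0.0, 0.6]
grip_width: 0.0231
grip_force: 25.0
```

arm_command(
  delta_rot=[
    [0, 0, 0],
    [0, 0, 0],
    [0, 0, 0],
    [0, 0, 0],
    [0, 0, 0],
    [0, 0, 0],
    [0, 0, 0],
    [0, 0, 0],
    [0, 0, 0],
    [0, 0, 0],
    [0, 0, 0],
    [0, 0, 0],
  ],
  delta_pos=[
    [0, 0, 0.001],
    [0, 0, 0.001],
    [0, 0, 0.001],
    [0, 0, 0.001],
    [0, 0, 0.001],
    [0, 0, 0.001],
    [0, 0, 0.001],
    [0, 0, 0.001],
    [0, 0, 0.001],
    [0, 0, -0.01],
    [0, 0, -0.035],
    [0, 0, -0.06],
  ],
  gripper=[0.6, 0.6, 0.6, 0.3, 0, -0.2, -0.2, -0.2, -0.2, -0.2, -0.2, -0.2],
)

```text
time: 42.37
position: [0.4986, 0.3493, 0.1718]
tool_rot: [0.062, 0.998, -0.001, -0.001]
ft_force: [1.0, 0.4, 1.2]
grip_width: 0.052
grip_force: 0.0
```

arm_command(
  delta_rot=[
    [0, 0, 0],
    [0, 0, 0],
    [0, 0, 0],
    [0, 0, 0],
    [0, 0, 0],
    [0, 0, 0],
    [0, 0, 0],
    [0, 0, 0],
    [0, 0, 0],
    [0, 0, 0],
  ],
  delta_pos=[
    [0, -0.01, -0.02],
    [-0.003, -0.03, -0.04],
    [-0.006, -0.06, -0.05],
    [-0.01, -0.09, -0.05],
    [-0.014, -0.115, -0.05],
    [-0.015, -0.123, -0.05],
    [-0.015, -0.123, -0.05],
    [-0.015, -0.123, -0.05],
    [-0.015, -0.123, -0.05],
    [-0.015, -0.123, -0.05],
  ],
  gripper=[-0.2, -0.2, -0.2, -0.2, -0.2, -0.2, -0.2, -0.2, -0.2, -0.2],
)

```text
time: 43.2
position: [0.4991, 0.227, 0.2215]
tool_rot: [0.061, 0.998, 0.0, 0.0]
ft_force: [0.1, 1.0, -0.1]
grip_width: 0.0524
grip_force: 0.0
```

```bash
python3 - <<'E'
from h import *
c=cam("wrist");t=cam("top")
for n,cc in (("w",c),("t",t)):
    for k in blobs(cc,(100,100,30),(130,255,255),150):
        e=cv2.fitEllipse(cv2.convexHull(k));print(n,np.round(e[0],1),np.round(e[1],1),ray(cc,*e[0],.104).round(4),cv2.boundingRect(k))
im=c["pixels"];print(proj(c,[.520,.2235,.09]))
cv2.imwrite("pics/k1.png",np.hstack([cv2.resize(im[130:260,150:360],None,fx=2.2,fy=2.2),cv2.resize(t["pixels"][170:255,75:180],(353,286))]))
go([.520,.2235,.2],0)
E
```

```text
w [397.1 190.6] [111.2 123.5] [0.4961 0.3501 0.104 ] (338, 133, 119, 117)
[271.01750224 224.18948992]
t 43.3 pos [0.499  0.2268 0.2214] dpos [-0.0213 -0.0008  0.0214] drot [ 0.01 -0.01 -6.97]
```

View pics/k1.png

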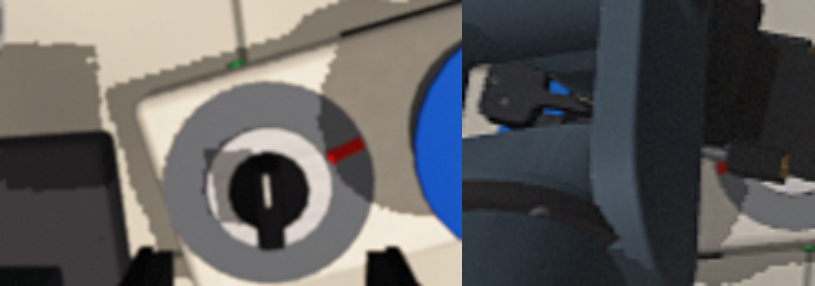

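Crop: white pointer at full-px (270.9,209.5)–(272.3,224.1), tab (299,202)–(314.5,195). The lid sits over the cup.

```bash
python3 - <<'E'
from h import *
c=cam("wrist")
def head(a,b): d=b-a;return np.degrees(np.arctan2(d[1],d[0]))
m=cv2.inRange(cv2.cvtColor(c["pixels"],cv2.COLOR_BGR2GRAY),90,255);
cs,_=cv2.findContours(m[195:232,258:288].copy(),cv2.RETR_LIST,cv2.CHAIN_APPROX_NONE)
for k in cs:
    if 5<cv2.contourArea(k)<120:
        k=k+np.array([258,195]);r=cv2.boxPoints(cv2.minAreaRect(k));s=sorted(r,key=lambda p:p[1]);a,b=(s[0]+s[1])/2,(s[2]+s[3])/2
        A,B=ray(c,*b,.089),ray(c,*a,.089);print("pointer",a,b,A,B,head(A,B))
for k in blobs(c,(0,140,50),(5,255,255),10,(285,180,330,215))+blobs(c,(172,140,50),(180,255,255),10,(285,180,330,215)):
    vx,vy,x,y=cv2.fitLine(k,cv2.DIST_L2,0,.01,.01).ravel()
    A,B=ray(c,x-10*vx,y-10*vy,.047),ray(c,x+10*vx,y+10*vy,.047);print("tab",A,B,head(A,B),ray(c,*cen(k),.047))
# white disc + black blob
for k in blobs(c,(0,0,0),(180,255,45),200,(220,170,330,245)): print("black",cv2.boundingRect(k))
m=cv2.inRange(c["pixels"],(75,75,75),(115,115,115));
for k in blobs({**c,"pixels":cv2.merge([m,m,m])},(0,0,200),(180,255,255),800,(215,160,325,262)):
    e=cv2.fitEllipse(cv2.convexHull(k));print("grey",e,ray(c,*e[0],.046))
E
```

```text
pointer [270.45084 209.95905] [271.63937 223.0328 ] [0.51890294 0.22410224 0.089     ] [0.50449787 0.22461517 0.089     ] 177.96072777790195
tab [0.51048617 0.25580333 0.047     ] [0.50308805 0.27800794 0.047     ] 108.42699833190277 [0.50674425 0.26704113 0.047     ]
black (254, 200, 36, 44)
grey ((272.1273193359375, 212.42715454101562), (89.30699157714844, 95.85431671142578), 79.0346450805664) [0.51970072 0.22452855 0.046     ]
```

```bash
python3 - <<'E'
from h import *
print(status.get_obs()["q"].round(2)); go([.520,.2242,.12],-2)
E
```

```text
[ 0.22  0.43  1.63  0.    1.09 -1.23]
t 43.4 pos [0.499  0.2267 0.2214] dpos [-2.120e-02  1.000e-04  1.013e-01] drot [ 0.   -0.01 -4.98]
```

arm_command(
  delta_rot=[
    [0, 0, -3],
    [0, 0, -5],
    [0, 0, -5],
    [0, 0, -5],
    [0, 0, -5],
    [0, 0, -5],
    [0, 0, -5],
    [0, 0, -5],
  ],
  delta_pos=[
    [-0.01, 0, 0.01],
    [-0.02, 0, 0.03],
    [-0.021, 0, 0.055],
    [-0.021, 0, 0.08],
    [-0.021, 0, 0.097],
    [-0.021, 0, 0.101],
    [-0.021, 0, 0.101],
    [-0.021, 0, 0.101],
  ],
  gripper=[-0.2, -0.2, -0.2, -0.2, -0.2, -0.2, -0.2, -0.2],
)

```text
time: 44.02
position: [0.5204, 0.2236, 0.121]
tool_rot: [0.018, 1.0, 0.0, 0.0]
ft_force: [-0.6, 0.7, -0.3]
grip_width: 0.0523
grip_force: 0.0
```

```bash
python3 - <<'E'
from h import *
go([.520,.2242,.065],-2)
E
```

```text
t 44.0 pos [0.5204 0.2236 0.121 ] dpos [0.0005 0.0006 0.056 ] drot [ 0.01  0.04 -0.03]
```

arm_command(
  delta_rot=[
    [0, 0, 0],
    [0, 0, 0],
    [0, 0, 0],
    [0, 0, 0],
    [0, 0, 0],
    [0, 0, 0],
    [0, 0, 0],
    [0, 0, 0],
    [0, 0, 0],
    [0, 0, 0],
    [0, 0, 0],
    [0, 0, 0],
  ],
  delta_pos=[
    [0.0005, 0.0005, 0.015],
    [0.0005, 0.0005, 0.035],
    [0.0005, 0.0005, 0.05],
    [0.0005, 0.0005, 0.056],
    [0.0005, 0.0005, 0.056],
    [0.0005, 0.0005, 0.056],
    [0.0005, 0.0005, 0.056],
    [0.0005, 0.0005, 0.056],
    [0.0005, 0.0005, 0.056],
    [0.0005, 0.0005, 0.056],
    [0.0005, 0.0005, 0.056],
    [0.0005, 0.0005, 0.056],
  ],
  gripper=[-0.2, -0.2, -0.2, -0.2, 0.8, 0.8, 0.8, 0.8, 0.8, 0.8, 0.8, 0.8],
  grip_force=20,
)

```text
time: 45.02
position: [0.5197, 0.2239, 0.065]
tool_rot: [0.018, 1.0, 0.0, 0.0]
ft_force: [-0.3, -0.1, 1.7]
grip_width: 0.014
grip_force: 20.0
```

arm_command(
  delta_rot=[
    [0, 0, 0],
    [0, 0, 0],
    [0, 0, 0],
    [0, 0, 0],
  ],
  delta_pos=[
    [0, 0, 0],
    [0, 0, 0],
    [0, 0, 0],
    [0, 0, 0],
  ],
  gripper=[0.8, 0.8, 0.8, 0.8],
)

```text
time: 45.35
position: [0.5197, 0.2239, 0.0649]
tool_rot: [0.018, 1.0, 0.0, 0.0]
ft_force: [-0.1, 1.2, 5.9]
grip_width: 0.014
grip_force: 20.0
```

arm_command(
  delta_rot=[
    [0, 0, 6],
    [0, 0, 12],
    [0, 0, 18],
    [0, 0, 24],
    [0, 0, 30],
    [0, 0, 36],
    [0, 0, 42],
    [0, 0, 48],
    [0, 0, 54],
    [0, 0, 60],
    [0, 0, 66],
    [0, 0, 71],
  ],
  delta_pos=[
    [0, 0, 0],
    [0, 0, 0],
    [0, 0, 0],
    [0, 0, 0],
    [0, 0, 0],
    [0, 0, 0],
    [0, 0, 0],
    [0, 0, 0],
    [0, 0, 0],
    [0, 0, 0],
    [0, 0, 0],
    [0, 0, 0],
  ],
  gripper=[0.8, 0.8, 0.8, 0.8, 0.8, 0.8, 0.8, 0.8, 0.8, 0.8, 0.8, 0.8],
)

```text
time: 46.35
position: [0.5224, 0.2272, 0.065]
tool_rot: [0.598, 0.801, 0.005, 0.001]
ft_force: [3.3, 11.3, -0.3]
grip_width: 0.0143
grip_force: 20.0
```

arm_command(
  delta_rot=[
    [0, 0, 0],
    [0, 0, 0],
    [0, 0, 0],
    [0, 0, 0],
    [0, 0, 0],
    [0, 0, 0],
    [0, 0, 0],
    [0, 0, 0],
    [0, 0, 0],
    [0, 0, 0],
    [0, 0, 0],
    [0, 0, 0],
  ],
  delta_pos=[
    [0, 0, 0],
    [0, 0, 0],
    [0, 0, 0],
    [0, 0, 0],
    [0, 0, 0],
    [0, 0, 0],
    [0, 0, 0],
    [0, 0, -0.005],
    [0, 0, -0.03],
    [0, 0, -0.065],
    [0, 0, -0.1],
    [0, 0, -0.12],
  ],
  gripper=[0.8, 0.8, 0.4, 0.1, -0.1, -0.1, -0.1, -0.1, -0.1, -0.1, -0.1, -0.1],
)

```text
time: 47.35
position: [0.5208, 0.2238, 0.1882]
tool_rot: [0.595, 0.803, 0.002, 0.002]
ft_force: [0.6, -0.8, 0.0]
grip_width: 0.0481
grip_force: 0.0
```

```bash
python3 - <<'E'
from h import *
go([.44,.15,.25],-60)
print(status.get_obs()["q"].round(2))
c=cam("wrist");cv2.imwrite("pics/k2.png",c["pixels"]); print(proj(c,[.52,.224,.089]),proj(c,[.5067,.267,.047]))
E
```

```text
t 47.4 pos [0.5208 0.2238 0.1882] dpos [-0.0471 -0.0985 -0.0622] drot [  0.26   0.06 -13.07]
[ 0.21  0.49  1.62 -0.    1.03 -0.09]
[271.60553622 212.61772856] [271.28534438 158.99191092]
```

```bash
cat > kn.py <<'E'
from h import *
c=cam("wrist");g=cv2.cvtColor(c["pixels"],cv2.COLOR_BGR2GRAY)
u,v=proj(c,[.52,.224,.089]).astype(int)
def head(a,b): d=b-a;return np.degrees(np.arctan2(d[1],d[0]))
cs,_=cv2.findContours(cv2.inRange(g[v-30:v+25,u-14:u+15].copy(),80,255),cv2.RETR_LIST,cv2.CHAIN_APPROX_NONE)
C=np.array([.520,.224])
for k in cs:
    if 5<cv2.contourArea(k)<150:
        k=k+np.array([u-14,v-30]);vx,vy,x,y=cv2.fitLine(k,cv2.DIST_L2,0,.01,.01).ravel()
        A,B=ray(c,x-7*vx,y-7*vy,.089),ray(c,x+7*vx,y+7*vy,.089);P=ray(c,x,y,.089)
        print("pointer?",cv2.boundingRect(k),A.round(4),B.round(4),head(A,B)%180,"from centre",head(C,P[:2]))
T=proj(c,[.5067,.267,.047]).astype(int);b=(T[0]-25,T[1]-25,T[0]+25,T[1]+25)
for k in blobs(c,(0,140,50),(5,255,255),10,b)+blobs(c,(172,140,50),(180,255,255),10,b):
    vx,vy,x,y=cv2.fitLine(k,cv2.DIST_L2,0,.01,.01).ravel();A,B=ray(c,x-10*vx,y-10*vy,.047),ray(c,x+10*vx,y+10*vy,.047);P=ray(c,*cen(k),.047)
    print("tab",head(A,B)%180,P,"from centre",head(C,P[:2]))
E
python3 kn.py
```

```text
pointer? (268, 220, 15, 16) [0.5312 0.2021 0.089 ] [0.5359 0.2152 0.089 ] 70.22236669249301 from centre -48.42767575451899
pointer? (254, 216, 10, 16) [0.509  0.2137 0.089 ] [0.5181 0.2032 0.089 ] 130.72154234985624 from centre -112.6708459662673
pointer? (270, 193, 4, 17) [0.5215 0.2278 0.089 ] [0.5178 0.2407 0.089 ] 106.1172673887613 from centre 92.16275883028652
pointer? (254, 181, 29, 12) [0.5048 0.2463 0.089 ] [0.5164 0.2516 0.089 ] 24.829877236554317 from centre 110.70082022557699
tab 109.94352770276187 [0.50684597 0.26698016 0.047     ] from centre 107.01667078692635
```

Pointer 106°, tab 107–110°: within tolerance. Clear the arm and check the lid and tongs numerically.

arm_command(
  delta_rot=[
    [0, 0, 0],
    [0, 0, 0],
    [0, 0, 0],
    [0, 0, 0],
    [0, 0, 0],
    [0, 0, 0],
    [0, 0, 0],
    [0, 0, 0],
    [0, 0, 0],
    [0, 0, 0],
    [0, 0, 0],
  ],
  delta_pos=[
    [-0.005, -0.01, -0.02],
    [-0.018, -0.03, -0.05],
    [-0.035, -0.055, -0.08],
    [-0.055, -0.08, -0.1],
    [-0.075, -0.105, -0.1],
    [-0.095, -0.13, -0.1],
    [-0.11, -0.15, -0.1],
    [-0.12, -0.16, -0.1],
    [-0.12, -0.16, -0.1],
    [-0.12, -0.16, -0.1],
    [-0.12, -0.16, -0.1],
  ],
  gripper=[-0.1, -0.1, -0.1, -0.1, -0.1, -0.1, -0.1, -0.1, -0.1, -0.1, -0.1],
)

```text
time: 48.37
position: [0.4016, 0.0626, 0.2842]
tool_rot: [0.595, 0.803, 0.0, -0.0]
ft_force: [-0.4, 0.1, -0.5]
grip_width: 0.048
grip_force: 0.0
```

```bash
python3 - <<'E'
from h import *
o=status.get_obs();print(o["time"],o["position"])
ims={}
for n in("top","scene"):
    c=cam(n);ims[n]=c["pixels"]
    for k in blobs(c,(100,100,30),(130,255,255),100):
        x,y,w,h=cv2.boundingRect(k);print(n,"lid",(x,y,w,h),"area",cv2.contourArea(k),"mid",[((ray(c,*a,.103)+ray(c,*b,.103))/2).round(4) for a,b in [((x,y+h/2),(x+w,y+h/2)),((x+w/2,y),(x+w/2,y+h))]])
    # expected silhouette of a seated plate
    P=np.array([proj(c,[.4995+.058*np.cos(a),.349+.058*np.sin(a),z]) for a in np.linspace(0,6.28,90) for z in(.1,.106)]);print(" expected bbox",P.min(0).round(1),P.max(0).round(1), "knob top",proj(c,[.4995,.349,.13]).round(1))
    print(" pin expected",proj(c,[.453,-.26,.139]).round(1))
a=cv2.imread("pics/top0.png").astype(int)
d=np.abs(ims["top"].astype(int)-a).sum(2)[230:285,350:420];print("top stand diff",(d>60).sum())
b=cv2.imread("pics/scene0.png").astype(int);d=np.abs(ims["scene"].astype(int)-b).sum(2)
print("scene diffs stand",(d[260:320,170:225]>60).sum(),"tumbler",(d[225:256,190:218]>60).sum(),"bowls",(d[205:235,228:265]>60).sum(),(d[185:215,345:382]>60).sum())
E
```

```text
48.3667 [0.40164948 0.06260419 0.28421727]
top lid (85, 189, 53, 52) area 2082.5 mid [array([0.4983, 0.3477, 0.103 ]), array([0.4989, 0.3478, 0.103 ])]
 expected bbox [ 83.8 188.3] [138. 241.] knob top [106.9 211.9]
 pin expected [394.8 252.4]
scene lid (297, 146, 33, 19) area 443.5 mid [array([0.5057, 0.343 , 0.103 ]), array([0.505, 0.345, 0.103])]
 expected bbox [295.1 144.7] [329.9 164.4] knob top [312.7 147.1]
 pin expected [191.5 265. ]
top stand diff 186
scene diffs stand 1085 tumbler 43 bowls 0 0
```

```bash
python3 - <<'E'
from h import *
for n,(x,y,w,h) in (("scene",(183,258,30,38)),("top",(365,246,38,22)),("scene",(191,228,26,28))):
    a=cv2.imread(f"pics/{n}0.png")[y:y+h,x:x+w];b=viewer.camera(n)["pixels"]
    r=cv2.matchTemplate(b[y-12:y+h+12,x-12:x+w+12],a,cv2.TM_CCOEFF_NORMED);_,s,_,l=cv2.minMaxLoc(r);print(n,s,np.array(l)-12,"same place",r[12,12],a.mean((0,1)),b[y:y+h,x:x+w].mean((0,1)))
c=cam("wrist");print(proj(c,[.453,-.26,.1]))
go([.42,-.12,.28],-7)
E
```

```text
scene 0.6923931837081909 [0 0] same place 0.6923932 [133.49561404 145.90877193 158.08947368] [110.08245614 120.83684211 132.65614035]
top 0.9849008321762085 [0 0] same place 0.98490083 [68.34090909 81.03110048 97.63995215] [ 76.21411483  91.18181818 109.6937799 ]
scene 0.9771604537963867 [0 0] same place 0.97716045 [127.99587912 134.66620879 140.29945055] [127.8489011 134.5206044 140.0260989]
[242.59733203 402.50613193]
t 48.7 pos [0.4016 0.0628 0.2844] dpos [-0.1802 -0.0359  0.0044] drot [-1.000e-02 -2.000e-02 -6.599e+01]
```

Tongs match their starting view with zero shift in both cameras, and the lid silhouette matches a seated lid. Handing in.

```bash
python3 -c "
from rig import robot; print(robot.hand_in())"
```

```text
the job is handed in; nothing more can be done
None
```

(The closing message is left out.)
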